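# Disinfect the shared oximeters and thermometers under the UV lamp

### The arm

A 6-joint arm with a two-finger parallel gripper is mounted at the origin on a cart in front of the work surface, level with it; the furniture and walls round the work are solid. World frame = base frame: x ahead of the robot, y to its left, z up, the work surface at z = 0. Lengths are in m, angles in rad, forces in N, time in s.
With the tool pointing down it reaches from about 0.325 to 0.775 m from the base axis. Payload 5.5 kg.
Tool frame: the origin (TCP) lies at the very end of the fingers, on their centre line; the grasp point (between the pads) lies 19 mm behind it; z points along the fingers, y is the line along which they close (so a half turn about z gives the same grasp; the last joint's range is limited). The gripper opens to 85 mm and grips with 20 to 120 N. Pads are 22 mm wide; open, the fingers measure 114 mm over their backs; the gripper's body (76 mm by 85 mm) begins 54 mm behind the grasp point. The pads swing forward as they close: fully open they stand 13 mm farther back than shut.
Start: joints at [1.238, 0.091, 1.231, -0, 1.82, -0.057], TCP at [0.163, 0.577, 0.231] pointing down, gripper open.
Joint ranges: [-2.87, 2.87], [-0.86, 2.18], [0.17, 2.46], [-1.51, 4.65], [0.06, 2.69], [-2.65, 2.65]. Speed limits (rad/s): [2.57, 2.57, 3.01, 3.14, 3.14, 3.14].

### API

Orientations are given as a 3x3 rotation matrix whose columns are the frame's x, y, z axes.
In Python, from workcell import read_state, read_camera, get_calibration, job gives the robot as it stands.
- The arm moves only by the shell command python3 -m jog 'ROWS'. ROWS is JSON, a list of rows, each a list of 5 numbers: the finger opening in cm, from 0 to 8.54, then the shift along the world's x, y, z in cm, then the turn about the world's z in degrees. A call has 1 to 12 rows; each row is the pose to reach, as a shift and turn from the pose commanded when the call began; what a row does not reach only later rows make up. A row lasts 1/10 s, in which the tool goes at most 50 mm and 8.59 degrees, less where a joint would pass 70% of its speed; a pose out of reach is approached as far as the arm can. A call with a gripper value outside its range is refused whole. The fingers move at their own pace and stop on an object; the grip force is fixed at half the most. Time passes only in rows, so rows that repeat a pose let the fingers close. It gives the time, the measured TCP pose, the force, the opening and the grip force at its end, in the units of the state.
- read_state(): the state, without advancing time (a new reading comes with each control period).
- read_camera(name): name is "scene" or "side" or "wrist"; returns the picture (384x512x3 uint8, red, green, blue); there is no depth.
- get_calibration(name): a dict with "fov_y" (degrees; the focal length in pixels is half the picture's height over the tangent of half this angle, whatever the lens; pixels are square), "cx", "cy" (the principal point, pixels), "R" (3x3) and "t" (3): a world point X has camera coordinates R X + t. Camera axes: x right, y down, z forward; pixel columns grow to the right and rows downward; lengths in m; the calibration is good to about 2 mm. A picture is of the moment at which its call begins: read the wrist's pose just before it. get_calibration takes no time and is no camera call; for the wrist camera it gives the pose at the moment of the call.
- job.job_done(): hands the job in; it is judged then, once.
The state is a dict: "time": time; "joint_positions": joint angles; "joint_velocities": joint speeds; "effort": joint torques, N m; "eef_pos": TCP position; "ee_rot": TCP orientation; "contact_force": force on the tool from outside, world axes, zero at the start; "moment": the same for the moment, N m; "finger_gap": finger opening in m; "grasp_force": force on a finger pad.
Only numpy, scipy, OpenCV 4.12 (cv2) and the standard library are available. Lean on these libraries where they do the work, as an engineer would, in place of code of your own. Each camera call takes 0.05 s, during which the arm holds its last target. There are 200 camera calls.

### The job

Disinfect the finger oximeters and thermometers that lie out on the worktop: lay them all in the steel tray, right way up, flat and side by side, and swing the UV lamp by its blue grip until it is centred over the tray. Then fetch the red key from its stand, push it fully into the key switch of the control unit, turn it clockwise to the green mark, leave it on for five seconds with everything in the tray, and turn it back to the white mark; the lamp must never be on unless it is over the tray. Finally put the key back in its stand, pushed fully down, swing the lamp back to where it was parked, and leave the disinfected things in the tray and everything else where it is.

Things in the scene. Friction and masses are not known exactly. Their poses are not given: they have to be found in the camera images.
- oximeter_1: White finger-clip oximeter with a dark display on top, 32 x 58 x 30 mm; origin at the centre of its underside, its length along its own y, z up. Grasp it across the 32 mm, about 15 mm above its underside. May be absent.
- oximeter_2: A second oximeter like oximeter_1. May be absent.
- thermometer_1: White digital thermometer, 13 mm wide, 133 mm long, 10 mm thick, lying flat; origin at the centre of its underside, its length along its own y, z up. Grasp it across the 12 mm at its middle. May be absent.
- thermometer_2: A second thermometer like thermometer_1. May be absent.
- uv_tray: Shallow stainless tray, fixed, outside 170 mm along its own x by 230 mm along its own y, walls 3 mm thick, rim 18.5 mm above the worktop, corners cut at 45 degrees (17 mm); origin at the centre of its underside.
- tray_floor (a point): Centre of the tray's inner floor, 3 mm above the worktop; axes as the tray's.
- lamp_grip (a point): Middle of the lamp's upright blue grip: 24 mm thick, 244 to 296 mm above the worktop (this point at 273), over the centre of the lamp head (white disc, 129 mm, underside at 167 mm). It hangs on two white 230 mm links (tops at 220 and 252 mm) with stiff upright joints, from a post behind the tray. Take it from above and lead it sideways with 3 to 10 N: it keeps its height and stays where left.
- control_unit: White control box of the lamp with a dark panel, fixed, 120 x 104 mm, top at 55 mm; origin at its underside's centre. The key switch is on its top, 18 mm toward its -x: steel barrel 31 mm across, top at 66 mm, in a bezel 43 mm across and 63 mm high. The white mark at -x of the barrel is off; the green mark, 60 degrees clockwise of it, is on.
- switch_slot (a point): Bottom of the key slot, on the switch's axis, 48 mm above the worktop; it turns with the barrel. The slot is 17 mm long along its own x and 8 mm wide, 18 mm deep, flared by 1.5 mm a side at the mouth, and lies along the box's x when off.
- key_switch (a joint): The key switch, rad: 0 off (white mark), 1.05 on (green mark), stops at both ends; grows clockwise seen from above; turns stiffly (0.06 N m) and stays where left. The key has about 0.3 rad of play in the slot each way, so turn the key that much past each mark (1.4 clockwise, then back to 0.35 beyond off).
- key_stand: Small grey weighted block with a red band, fixed, 62 mm square foot, 44 mm square above, top at 30 mm; origin at the centre of its underside; the key is kept standing in the slot in its top.
- stand_slot (a point): Bottom of the stand's slot, 12 mm above the worktop; the slot is 17 mm long along its own x, 8 mm wide, 18 mm deep, chamfered by 2 mm.
- key: Red-headed key, standing in its stand at the start; origin at the tip of its blade, z up. Blade 14 mm wide along its x, 5 mm thick along y, 20 mm long (last 7 mm tapering to 9 x 2.4); black shoulder 20 x 8.5 mm from 20 to 24 mm; red head 32 mm wide, 10 mm thick, from 24 to 56 mm. Grasp the head across its thickness (along y), some 45 mm above the tip. Either way round (half turn) fits a slot.
- white_bottle: White bottle, 68 mm across, 100 mm tall, bystander.
- dose_cup: Small clear-white dose cup, 41 mm across, 32 mm tall, bystander.
- marker_pen: Black and white marker pen, 17 x 135 mm, lying on the note book at the left, bystander.
- tape_roll: Roll of white tape lying flat, 66 mm across, 25 mm high, bystander.
Mind the look-alikes: they are no part of the job. What is shaped like the oximeter_1 but turquoise is not meant.

How it is judged:
On the way, in this order (a step that is already met when the one before it is completed fails the run):
1. everything to be disinfected lies in the tray and the lamp stands centred over the tray (within 30 mm), key switch off (x of oximeter_1 in the frame of tray_floor between -0.08 and 0.08 m and y of oximeter_1 in the frame of tray_floor between -0.11 and 0.11 m and z of oximeter_1 in the frame of tray_floor between -0.006 and 0.008 m and angle between each of oximeter_1, oximeter_2, thermometer_1, thermometer_2's own z axis and vertical below 0.2 rad and x of oximeter_2 in the frame of tray_floor between -0.08 and 0.08 m and y of oximeter_2 in the frame of tray_floor between -0.11 and 0.11 m and z of oximeter_2 in the frame of tray_floor between -0.006 and 0.008 m and x of thermometer_1 in the frame of tray_floor between -0.08 and 0.08 m and y of thermometer_1 in the frame of tray_floor between -0.11 and 0.11 m and z of thermometer_1 in the frame of tray_floor between -0.006 and 0.008 m and x of thermometer_2 in the frame of tray_floor between -0.08 and 0.08 m and y of thermometer_2 in the frame of tray_floor between -0.11 and 0.11 m and z of thermometer_2 in the frame of tray_floor between -0.006 and 0.008 m and horizontal distance between lamp_grip and tray_floor below 0.03 m and value of joint key_switch below 0.15 rad), for 0.3 s.
2. the key is fully in the switch and turned on for four seconds and more, with the lamp over the tray and everything in it (x of oximeter_1 in the frame of tray_floor between -0.08 and 0.08 m and y of oximeter_1 in the frame of tray_floor between -0.11 and 0.11 m and z of oximeter_1 in the frame of tray_floor between -0.006 and 0.008 m and angle between each of oximeter_1, oximeter_2, thermometer_1, thermometer_2's own z axis and vertical below 0.2 rad and x of oximeter_2 in the frame of tray_floor between -0.08 and 0.08 m and y of oximeter_2 in the frame of tray_floor between -0.11 and 0.11 m and z of oximeter_2 in the frame of tray_floor between -0.006 and 0.008 m and x of thermometer_1 in the frame of tray_floor between -0.08 and 0.08 m and y of thermometer_1 in the frame of tray_floor between -0.11 and 0.11 m and z of thermometer_1 in the frame of tray_floor between -0.006 and 0.008 m and x of thermometer_2 in the frame of tray_floor between -0.08 and 0.08 m and y of thermometer_2 in the frame of tray_floor between -0.11 and 0.11 m and z of thermometer_2 in the frame of tray_floor between -0.006 and 0.008 m and horizontal distance between lamp_grip and tray_floor below 0.03 m and value of joint key_switch above 0.8 rad and distance between key and switch_slot below 0.007 m), for 4 s.
3. the key is turned back to off (horizontal distance between lamp_grip and tray_floor below 0.03 m and value of joint key_switch below 0.15 rad), for 0.2 s.
At the end, for the whole second after the job is handed in: Every oximeter and thermometer present lies flat and upright on the tray floor (origin within 80 mm in x, 110 mm in y of its centre), switch off (under 0.15 rad), key fully down in its stand (tip within 8 mm of the slot bottom), lamp grip within 60 mm of its starting place, all at rest (x of oximeter_1 in the frame of tray_floor between -0.08 and 0.08 m and y of oximeter_1 in the frame of tray_floor between -0.11 and 0.11 m and z of oximeter_1 in the frame of tray_floor between -0.006 and 0.008 m and angle between each of oximeter_1, oximeter_2, thermometer_1, thermometer_2's own z axis and vertical below 0.2 rad and x of oximeter_2 in the frame of tray_floor between -0.08 and 0.08 m and y of oximeter_2 in the frame of tray_floor between -0.11 and 0.11 m and z of oximeter_2 in the frame of tray_floor between -0.006 and 0.008 m and x of thermometer_1 in the frame of tray_floor between -0.08 and 0.08 m and y of thermometer_1 in the frame of tray_floor between -0.11 and 0.11 m and z of thermometer_1 in the frame of tray_floor between -0.006 and 0.008 m and x of thermometer_2 in the frame of tray_floor between -0.08 and 0.08 m and y of thermometer_2 in the frame of tray_floor between -0.11 and 0.11 m and z of thermometer_2 in the frame of tray_floor between -0.006 and 0.008 m and value of joint key_switch below 0.15 rad and distance of lamp_grip from where it was at the start of the episode below 0.06 m and distance between key and stand_slot below 0.008 m and angle between key's own z axis and vertical below 0.4 rad and linear speed of each of oximeter_1, oximeter_2, thermometer_1, thermometer_2, key below 0.02 m/s); the robot touches nothing.
It fails at once if the lamp is switched on while it is not over the tray (more than 50 mm off its centre) (value of joint key_switch above 0.5 rad and horizontal distance between lamp_grip and tray_floor above 0.05 m).
It fails at once if a bystander (bottle, dose cup, pen, tape roll) is moved more than 50 mm (distance of any of white_bottle, dose_cup, marker_pen, tape_roll from where it was at the start of the episode above 0.05 m).
Of oximeter_1, oximeter_2, thermometer_1, thermometer_2 only 2 to 4 are there at a start; the rules pass over those that are not, and their reading is None.
At some moment in a run one of oximeter_1, oximeter_2, thermometer_1, thermometer_2 may be knocked a few centimetres aside while the robot is not near it.
It also fails if it takes over 210 s, if anything falls off the work surface, if the arm or the gripper's body presses on something with over 40 N, if the wrist force passes 120 N, or if a joint passes its speed limit or range.

## Working session

There is one attempt and no reset: what is moved stays moved. The work goes in short steps, Python scripts to look and compute and a shell command to move; the robot and the scene stay as the last step left them, time stands still between calls to the robot, and variables do not carry over. Pictures are saved under pics/ and viewed, at most 14 in all, crops included, and the job is handed in when it is done.

```bash
ls; mkdir -p pics
cat > h.py <<'E'
import numpy as np, cv2
from workcell import read_state, read_camera, get_calibration, job
def cal(n):
    c=get_calibration(n); f=192/np.tan(np.radians(c['fov_y'])/2)
    return f,c['cx'],c['cy'],np.array(c['R']),np.array(c['t'])
def ray(c,u,v,z):
    f,cx,cy,R,t=c; d=R.T@np.array([(u-cx)/f,(v-cy)/f,1]); o=-R.T@t
    return o+d*(z-o[2])/d[2]
def proj(c,X):
    f,cx,cy,R,t=c; p=R@np.array(X)+t; return np.array([f*p[0]/p[2]+cx,f*p[1]/p[2]+cy])
def snap(n,name=None):
    c=cal(n); im=read_camera(n)
    if name: cv2.imwrite('pics/'+name+'.png',im[:,:,::-1])
    return c,im
def st():
    s=read_state(); print(round(s['time'],2),np.round(s['eef_pos'],4),'yaw(y axis)',np.round(np.degrees(np.arctan2(s['ee_rot'][1][1],s['ee_rot'][0][1])),1),'gap',round(s['finger_gap'],4),'F',np.round(s['contact_force'],1)); return s
E
python3 - <<'E'
from h import *
st()
a=snap('scene','sc0')[1]; b=snap('side','si0')[1]; c=snap('wrist','wr0')[1]
for n in('scene','side','wrist'):
  k=get_calibration(n); print(n,{x:np.round(y,3).tolist() for x,y in k.items()}, 'cam pos',np.round(-np.array(k['R']).T@np.array(k['t']),3))
E
```

```text
pics
0.0 [0.1633 0.577  0.2301] yaw(y axis) 74.2 gap 0.0856 F [0.3 0.2 0.3]
scene {'fov_y': 46.206, 'cx': 256.564, 'cy': 197.29, 'R': [[0.657, -0.754, 0.003], [-0.472, -0.414, -0.778], [0.588, 0.51, -0.628]], 't': [-0.369, 0.392, 1.23]} cam pos [-0.295 -0.743  1.078]
side {'fov_y': 43.033, 'cx': 258.233, 'cy': 193.334, 'R': [[-0.979, -0.203, -0.011], [-0.085, 0.458, -0.885], [0.185, -0.865, -0.466]], 't': [0.54, 0.236, 1.457]} cam pos [0.279 1.262 0.893]
wrist {'fov_y': 60.829, 'cx': 251.052, 'cy': 191.44, 'R': [[0.271, 0.963, -0.002], [0.918, -0.258, 0.299], [0.288, -0.083, -0.954]], 't': [-0.6, -0.039, 0.379]} cam pos [0.089 0.599 0.372]
```

View pics/sc0.png

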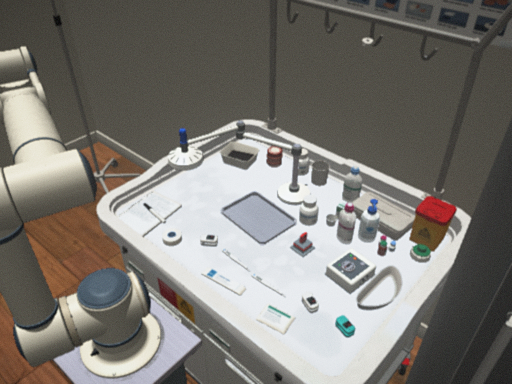

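View pics/si0.png

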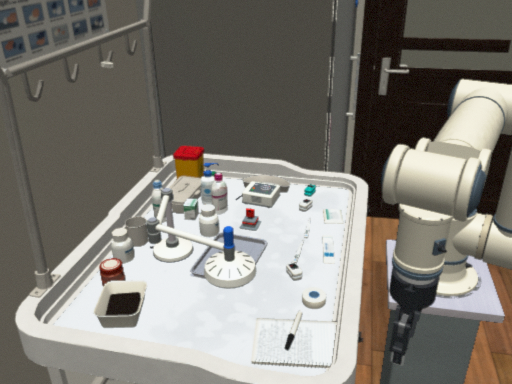

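The scene view shows the following, by pixel:
- Tray at (258,217) and lamp grip at (183,138).
- Key stand at (302,243) and control unit at (350,268).
- White oximeters at (210,240) and (311,303). The turquoise clip at (345,326) is the look-alike.
- Thermometer-like sticks at (236,260) and (268,285).
- Packages at (223,282) and (278,318).

I'll enlarge this area to confirm.

Run:
```python
from h import *
im=cv2.imread('pics/sc0.png'); cv2.imwrite('pics/c1.png',cv2.resize(im[215:345,180:380],None,fx=4,fy=4,interpolation=cv2.INTER_CUBIC))
c=cal('scene'); d=cal('side')
for n,u,v,z in [('ox a',210,240,.02),('ox b',311,303,.02),('th a',236,260,.008),('th b',268,285,.008),('turq',345,326,.02),('tray',258,217,.015),('grip',183,130,.296),('key',303,236,.06),('unit',350,264,.06),('switch',350,257,.07)]: print(n,np.round(ray(c,u,v,z),3))
for n,u,v,z in [('ox a',294,269,.02),('ox b',306,203,.02),('tray',230,258,.01),('grip',228,229,.296),('key',250,211,.06),('unit',262,193,.055)]: print('side',n,np.round(ray(d,u,v,z),3))
```

```text
ox a [0.42  0.084 0.02 ]
ox b [ 0.431 -0.323  0.02 ]
th a [ 0.419 -0.036  0.008]
th b [ 0.408 -0.18   0.008]
turq [ 0.429 -0.44   0.02 ]
tray [0.619 0.043 0.015]
grip [0.546 0.319 0.296]
key [ 0.606 -0.162  0.06 ]
unit [ 0.601 -0.343  0.06 ]
switch [ 0.617 -0.331  0.07 ]
side ox a [0.424 0.093 0.02 ]
side ox b [ 0.437 -0.317  0.02 ]
side tray [0.629 0.061 0.01 ]
side grip [0.549 0.339 0.296]
side key [ 0.611 -0.153  0.06 ]
side unit [ 0.599 -0.3    0.055]
```

View pics/c1.png

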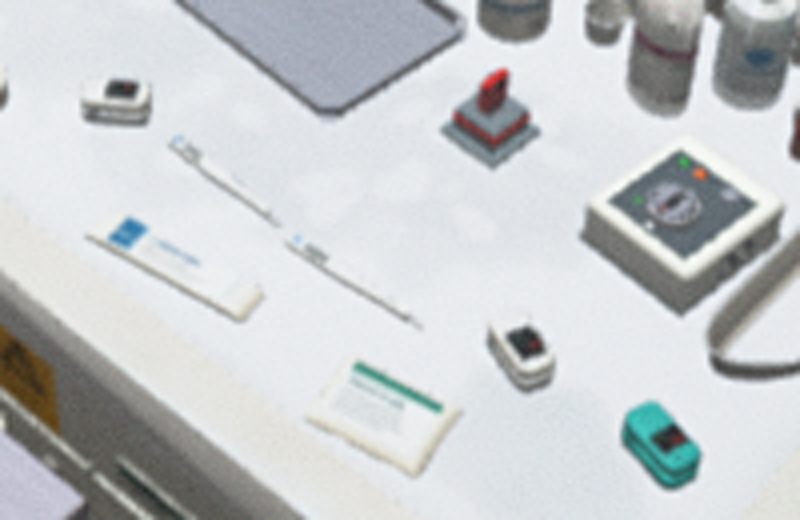

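Confirmed in the crop: the two white clips are the oximeters, and the two thin sticks with displays are the thermometers. The turquoise clip and the two flat packets are not part of the job. I'll go above the near-left items for a close look.

```bash
python3 -m jog '[[8.5,2,-5,3,-8],[8.5,4,-9.5,6,-16],[8.5,6,-14,8,-24],[8.5,8,-18.5,8,-32],[8.5,10,-23,8,-40],[8.5,12,-27.5,8,-48],[8.5,14,-32,8,-56],[8.5,16,-36.5,8,-64],[8.5,18,-41,8,-70],[8.5,21,-45,8,-74],[8.5,24,-48,8,-74],[8.5,24,-48,8,-74]]'
python3 - <<'E'
from h import *
st(); c,im=snap('wrist','w1')
for u,v in [(0,0),(511,0),(0,383),(511,383)]: print(np.round(ray(c,u,v,0),3))
E
```

```text
time: 1.35
eef_pos: [0.4053, 0.0934, 0.3101]
ee_rot: [[0.003, 1.0, -0.001], [1.0, -0.003, -0.002], [-0.002, -0.001, -1.0]]
contact_force: [-0.1, -0.3, -0.4]
finger_gap: 0.0848
grasp_force: 0.0
1.35 [0.4053 0.0934 0.3101] yaw(y axis) -0.2 gap 0.0848 F [-0.1 -0.3 -0.4]
[ 0.097  0.274 -0.   ]
[0.722 0.273 0.   ]
[-0.044 -0.33   0.   ]
[ 0.865 -0.329  0.   ]
```

View pics/w1.png

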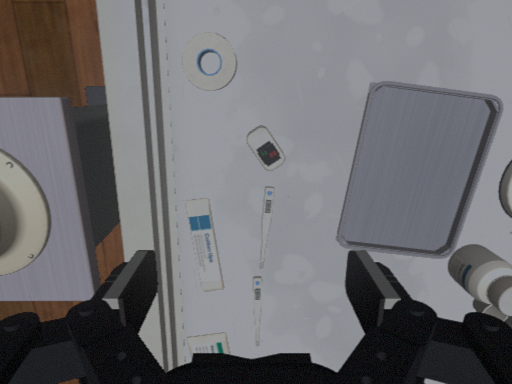

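The wrist view shows:
- Tape at (209,61), outside the tray.
- Oximeter a at (266,148).
- Thermometer a from (269,187) to (262,268), and b from (258,277) to (257,345).
- Tray corners at about (372,83), (500,97), (442,255) and (338,242).

Run:
```python
from h import *
c=cal('wrist')
P=lambda u,v,z: ray(c,u,v,z)[:2]
def line(n,a,b,z):
    A,B=P(*a,z),P(*b,z); d=A-B; print(n,'mid',np.round((A+B)/2,4),'len',round(np.linalg.norm(d),3),'ang',round(np.degrees(np.arctan2(d[1],d[0])),1))
line('oxa',(258,128),(279,168),.028)
line('tha',(269,186),(262,268),.006)
line('thb',(258,277),(257,345),.006)
T=[P(*p,.0185) for p in [(372,83),(500,97),(442,255),(338,242)]]; print(np.round(T,3),np.round(np.mean(T,0),3))
line('trayL',(365,95),(338,237),.0185); line('trayR',(498,107),(455,245),.0185)
im=cv2.imread('pics/w1.png')
g=im.min(2)
tr=((cv2.cvtColor(im,cv2.COLOR_BGR2HSV)[...,1]>15)&(g<150)).astype('uint8'); tr[:, :330]=0; tr[265:]=0
n,l,s,ce=cv2.connectedComponentsWithStats(tr); k=np.argmax(s[1:,4])+1; print(s[k])
cn=cv2.findContours((l==k).astype('uint8'),0,2)[0][0]
W=np.array([P(*p[0],.012) for p in cn],np.float32); print(cv2.minAreaRect(W))
```

```text
oxa mid [0.4269 0.0972] len 0.06 ang 118.2
tha mid [ 0.4249 -0.0267] len 0.132 ang 86.2
thb mid [ 0.414  -0.1738] len 0.131 ang 89.6
[[ 0.556  0.178]
 [ 0.72   0.161]
 [ 0.686 -0.063]
 [ 0.531 -0.042]] [0.623 0.058]
trayL mid [0.5393 0.0647] len 0.199 ang 84.6
trayR mid [0.7112 0.0509] len 0.197 ang 84.6
[  335    76   170   189 20381]
((0.6221634149551392, 0.04527537524700165), (0.2712836265563965, 0.1980966329574585), 82.54712677001953)
```

Run:
```python
from h import *
a=cv2.imread('pics/sc0.png')[110:230,155:345]; b=cv2.imread('pics/si0.png')[170:310,90:290]
r=lambda x:cv2.resize(x,(800,300) if 0 else (int(x.shape[1]*300/x.shape[0]),300),interpolation=cv2.INTER_CUBIC)
A,B=cv2.resize(a,(475*800//475//1,0) if 0 else (456,288)),cv2.resize(b,(456,319)); 
cv2.imwrite('pics/c2.png',np.vstack([A[:280],B]))
```

```text
(no output)
```

View pics/c2.png

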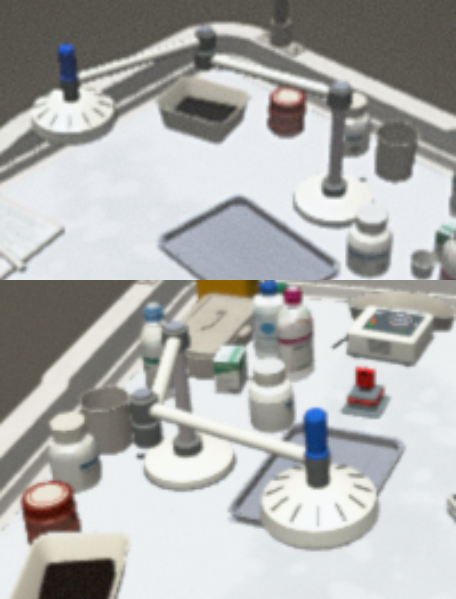

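Run:
```python
from h import *
c=cal('scene'); d=cal('side')
print('elbow',ray(c,240.4,124,.255),ray(d,90+143*200/456,170+(395-280)*140/319,.255))
print('post',ray(c,296.7,146,.255),ray(d,90+175*200/456,170+(328-280)*140/319,.255))
print('postbase',ray(c,155+333*190/456,110+187*120/288,.02))
print('grip',ray(c,183.2,129,.296),ray(d,228.6,227,.296))
```

```text
elbow [0.75694798 0.24971559 0.255     ] [0.7676347  0.27165672 0.255     ]
post [0.77370484 0.00536215 0.255     ] [0.79202962 0.11061429 0.255     ]
postbase [0.83244118 0.04676684 0.02      ]
grip [0.55086906 0.32339487 0.296     ] [0.55000243 0.33035636 0.296     ]
```

```bash
python3 -m jog '[[8.5,1,0.1,-5,8],[8.5,2,0.2,-10,16],[8.5,2.2,0.2,-15,24],[8.5,2.2,0.2,-20,28],[8.5,2.2,0.2,-24,28],[8.5,2.2,0.2,-24,28],[8.5,2.2,0.2,-24,28]]'
python3 - <<'E'
from h import *
st(); snap('wrist','w2')
E
```

```text
time: 2.1
eef_pos: [0.425, 0.1001, 0.0721]
ee_rot: [[-0.473, 0.881, -0.001], [0.881, 0.473, 0.0], [0.0, -0.001, -1.0]]
contact_force: [-0.2, 0.1, 1.3]
finger_gap: 0.0849
grasp_force: 0.0
2.1 [0.425  0.1001 0.0721] yaw(y axis) 28.3 gap 0.0849 F [-0.2  0.1  1.3]
```

View pics/w2.png

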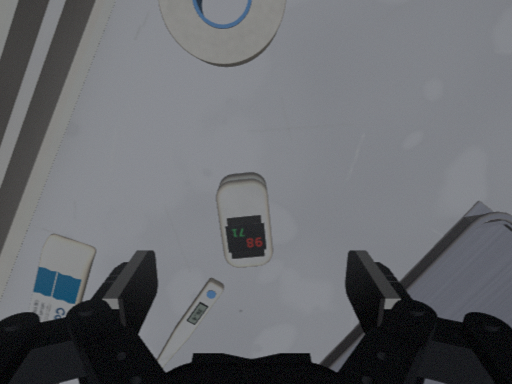

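The oximeter's top face is centred near (246,222), tilted about 4 degrees in the picture.

Run:
```python
from h import *
st(); c=cal('wrist')
A,B=ray(c,242,179,.029)[:2],ray(c,250.5,267,.029)[:2]; d=A-B
print((A+B)/2,np.linalg.norm(d),np.degrees(np.arctan2(d[1],d[0])))
```

```text
2.15 [0.4263 0.1001 0.0739] yaw(y axis) 28.3 gap 0.0852 F [ 0.3 -0.1  0.8]
[0.42539029 0.09646657] 0.05905601702431826 123.16211308561194
```

```bash
python3 -m jog '[[8.5,0,-0.3,-2.5,5],[8.5,0,-0.3,-5,5],[8.5,0,-0.3,-6.7,5],[8.5,0,-0.3,-6.7,5],[2,0,-0.3,-6.7,5],[2,0,-0.3,-6.7,5],[2,0,-0.3,-6.7,5],[2,0,-0.3,-6.7,5],[2,0,-0.3,-6.7,5]]'
```

```text
time: 3.05
eef_pos: [0.4264, 0.0965, 0.0059]
ee_rot: [[-0.547, 0.837, 0.003], [0.837, 0.548, 0.0], [-0.001, 0.002, -1.0]]
contact_force: [-1.0, 0.4, 5.9]
finger_gap: 0.0299
grasp_force: 60.0
```

Oximeter a is gripped. I'll carry it to its place in the tray.

```bash
python3 -m jog '[[2,0,0,4,0],[2,2,0,8,-8],[2,6,0.5,9,-16],[2,11,1,9,-24],[2,15,1.5,9,-32],[2,16,1.5,9,-39],[2,16,1.5,9,-39],[2,16,1.5,9,-39]]'
python3 - <<'E'
from h import *
st(); c,im=snap('wrist','w3')
T=lambda x,y,z:(0.623+.995*x+.105*y,.058-.105*x+.995*y,z)
print('expected rim corners px')
for x,y in [(-.085,.098),(-.085,-.098),(.085,.098),(.085,-.098),(-.068,.115),(.068,.115)]: print(np.round(proj(c,T(x,y,.0185))))
E
```

```text
time: 3.85
eef_pos: [0.5848, 0.1113, 0.0939]
ee_rot: [[0.098, 0.995, -0.001], [0.995, -0.098, -0.0], [-0.0, -0.001, -1.0]]
contact_force: [0.2, 0.2, -0.6]
finger_gap: 0.0296
grasp_force: 59.8
3.85 [0.5848 0.1113 0.0939] yaw(y axis) -5.6 gap 0.0296 F [ 0.2  0.2 -0.6]
expected rim corners px
[189. 133.]
[201. 368.]
[447. 135.]
[403. 370.]
[215. 107.]
[426. 109.]
```

View pics/w3.png

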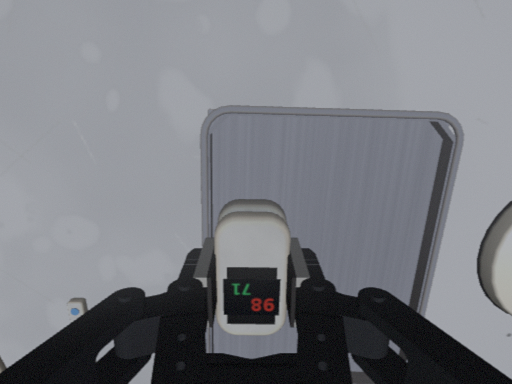

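Run:
```python
from h import *
c=cal('wrist')
for p in [(202,128),(205,230),(463,140),(443,260),(225,106),(440,113)]: print(p,np.round(ray(c,*p,.0185),4))
```

```text
(202, 128) [0.5573 0.167  0.0185]
(205, 230) [0.5491 0.0945 0.0185]
(463, 140) [0.7286 0.1425 0.0185]
(443, 260) [0.7224 0.0532 0.0185]
(225, 106) [0.574  0.1795 0.0185]
(440, 113) [0.7121 0.1616 0.0185]
```

Ray casting on this view puts the tray centre near (0.630, 0.057), 7 mm farther ahead than first thought. I'll correct for that and set the oximeter down.

```bash
python3 -m jog '[[2,0.9,0,-4,-1],[2,0.9,0,-7,-1],[2,0.9,0,-8.3,-1],[2,0.9,0,-8.3,-1],[4.0,0.9,0,-8.3,-1],[4.0,0.9,0,-8.3,-1],[4.0,0.9,0,-8.3,-1],[4.0,0.9,0,-4,-1],[4.5,0.9,0,0,-1],[8.5,0.9,0,4,-1]]'
```

```text
time: 4.9
eef_pos: [0.5942, 0.1113, 0.1361]
ee_rot: [[0.118, 0.993, 0.0], [0.993, -0.118, 0.0], [0.0, 0.0, -1.0]]
contact_force: [0.7, -0.8, 0.6]
finger_gap: 0.0581
grasp_force: 0.0
```

```bash
python3 -m jog '[[8.5,-3,-4,3,0],[8.5,-5,-8,3,0],[8.5,-7,-12.5,3,0],[8.5,-9,-17,3,0],[8.5,-11,-21.5,3,0],[8.5,-13,-26,3,0],[8.5,-15,-30.5,2,0],[8.5,-16,-35,0,0],[8.5,-16,-39,-3,0],[8.5,-16,-41,-3,0],[8.5,-16,-41,-3,0],[8.5,-16,-41,-3,0]]'
python3 - <<'E'
from h import *
st(); snap('wrist','w4')
E
```

```text
time: 6.1
eef_pos: [0.4345, -0.2986, 0.1049]
ee_rot: [[0.119, 0.993, 0.001], [0.993, -0.119, 0.0], [0.0, 0.001, -1.0]]
contact_force: [-0.7, 0.0, 0.3]
finger_gap: 0.0851
grasp_force: 0.0
6.1 [ 0.4345 -0.2986  0.1049] yaw(y axis) -6.8 gap 0.0851 F [-0.7  0.   0.3]
```

View pics/w4.png

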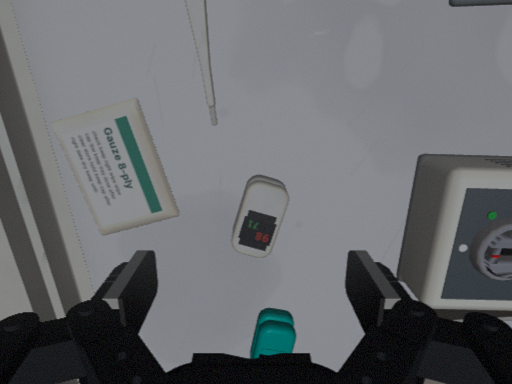

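White oximeter b's top face runs from (268,181) to (253,256), and the turquoise look-alike is at (274,330).

Run:
```python
from h import *
s=st(); c=cal('wrist')
A,B=ray(c,268,180,.029)[:2],ray(c,253,256,.029)[:2]; d=A-B
print((A+B)/2,np.linalg.norm(d),np.degrees(np.arctan2(d[1],d[0]))); print('shift cm',100*((A+B)/2-s['eef_pos'][:2]))
```

```text
6.15 [ 0.4349 -0.2982  0.1052] yaw(y axis) -6.8 gap 0.0846 F [0.5 0.3 0.5]
[ 0.4396792  -0.31098011] 0.05962162838852807 73.3743369787477
shift cm [ 0.48180996 -1.27884911]
```

```bash
python3 -m jog '[[8.5,0.5,-1.2,-4,-8],[8.5,0.5,-1.2,-8,-10],[8.5,0.5,-1.2,-10,-10],[8.5,0.5,-1.2,-10,-10],[2,0.5,-1.2,-10,-10],[2,0.5,-1.2,-10,-10],[2,0.5,-1.2,-10,-10],[2,0.5,-1.2,-10,-10],[2,0.5,-1.2,-10,-10]]'
```

```text
time: 7.05
eef_pos: [0.4404, -0.3113, 0.0066]
ee_rot: [[0.289, 0.957, 0.003], [0.957, -0.289, -0.002], [-0.001, 0.003, -1.0]]
contact_force: [-1.3, 0.7, 6.1]
finger_gap: 0.0306
grasp_force: 56.6
```

```bash
python3 -m jog '[[2,0,0,5,0],[2,1.5,4,7,8],[2,3.5,8,9,10],[2,5.5,12.3,9,10],[2,7.5,16.5,9,10],[2,9.5,20.7,9,10],[2,11.5,25,9,10],[2,13.5,29,9,10],[2,14.2,32.4,9,10],[2,14.2,32.4,9,10],[2,14.2,32.4,5,10],[2,14.2,32.4,2,10]]'
```

```text
time: 8.25
eef_pos: [0.5818, 0.013, 0.0242]
ee_rot: [[0.118, 0.993, 0.002], [0.993, -0.118, -0.001], [-0.0, 0.002, -1.0]]
contact_force: [0.6, -0.6, -1.8]
finger_gap: 0.0306
grasp_force: 56.9
```

```bash
python3 -m jog '[[2,0,0,-1.5,0],[2,0,0,-1.5,0],[4,0,0,-1.5,0],[4,0,0,-1.5,0],[4,0,0,-1.5,0],[4,0,0,3,0],[4.5,0,0,8,0],[8.5,-5,-2,12,0],[8.5,-9,-4,12,0],[8.5,-13,-6,12,0],[8.5,-15.5,-4,12,0],[8.5,-15.5,-4,12,0]]'
python3 - <<'E'
from h import *
st(); snap('wrist','w5')
E
```

```text
time: 9.45
eef_pos: [0.4243, -0.0263, 0.1452]
ee_rot: [[0.119, 0.993, 0.002], [0.993, -0.119, 0.0], [0.001, 0.002, -1.0]]
contact_force: [0.6, -0.4, -0.2]
finger_gap: 0.0848
grasp_force: 0.0
9.45 [ 0.4243 -0.0263  0.1452] yaw(y axis) -6.9 gap 0.0848 F [ 0.6 -0.4 -0.2]
```

View pics/w5.png

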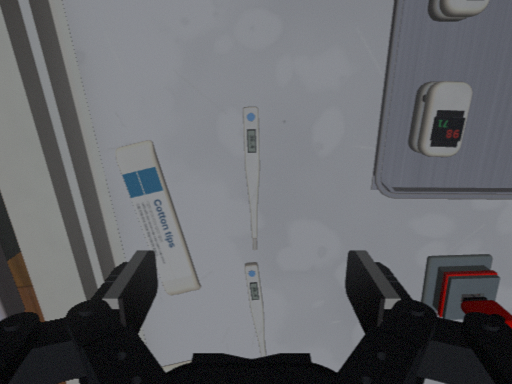

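Both oximeters are in the tray, right way up. Thermometer a runs from (250,107) to (254,248). Thermometer b starts at (251,263).

Run:
```python
from h import *
s=st(); c=cal('wrist')
A,B=ray(c,250.5,107,.007)[:2],ray(c,254.5,248,.006)[:2]; d=A-B
print((A+B)/2,np.linalg.norm(d),np.degrees(np.arctan2(d[1],d[0]))); print('shift cm',100*((A+B)/2-s['eef_pos'][:2]))
A,B=ray(c,251,263,.007)[:2],ray(c,264,354,.006)[:2]; d=A-B; a=np.arctan2(d[1],d[0]);print(A,np.linalg.norm(d),np.degrees(a),'b mid',A-.0665*np.array([np.cos(a),np.sin(a)]))
for u,v in [(443,120),(463,0)]: print('ox top',ray(c,u,v,.033))
```

```text
9.5 [ 0.4257 -0.0266  0.1452] yaw(y axis) -6.8 gap 0.0851 F [ 0.  -0.2 -0.4]
[ 0.4268024  -0.02901859] 0.13031484512689287 84.9019396929884
shift cm [ 0.10540217 -0.24166776]
[ 0.41587819 -0.10893167] 0.11089795290719497 90.44501945350498 b mid [ 0.4163947  -0.17542967]
ox top [0.57732324 0.01046156 0.033     ]
ox top [0.58630303 0.09092237 0.033     ]
```

```bash
python3 -m jog '[[4,0.2,-0.2,-5,2],[4,0.2,-0.2,-10,2],[4,0.2,-0.2,-12.5,2],[4,0.2,-0.2,-14.2,2],[4,0.2,-0.2,-14.2,2],[0,0.2,-0.2,-14.2,2],[0,0.2,-0.2,-14.2,2],[0,0.2,-0.2,-14.2,2],[0,0.2,-0.2,-14.2,2],[0,0.2,-0.2,-14.2,2]]'
```

```text
time: 10.5
eef_pos: [0.4289, -0.0287, 0.0028]
ee_rot: [[0.084, 0.996, 0.001], [0.996, -0.084, -0.0], [-0.0, 0.001, -1.0]]
contact_force: [1.1, -0.5, 1.5]
finger_gap: 0.0091
grasp_force: 58.6
```

```bash
python3 -m jog '[[0,0,0,4,0],[0,2,0,8,-2],[0,6,2,9,-2],[0,10.5,3.5,9,-2],[0,15,5,9,-2],[0,19.5,6.5,9,-2],[0,24,8,9,-2],[0,25.3,8,7,-2],[0,25.3,8,3,-2],[0,25.3,8,0.5,-2],[0,25.3,8,0.5,-2],[0,25.3,8,0.5,-2]]'
python3 -c "
from h import *
st()"
```

```text
time: 11.7
eef_pos: [0.6811, 0.0513, 0.0066]
ee_rot: [[0.118, 0.993, -0.001], [0.993, -0.118, -0.0], [-0.0, -0.001, -1.0]]
contact_force: [-0.4, 0.3, 0.4]
finger_gap: 0.0091
grasp_force: 71.5
11.7 [0.6811 0.0513 0.0066] yaw(y axis) -6.8 gap 0.0091 F [-0.4  0.3  0.4]
```

```bash
python3 -m jog '[[2,0,0,-0.1,0],[2,0,0,-0.1,0],[2,0,0,-0.1,0],[2,0,0,4,0],[2,0,0,9,0],[4,-4,-3,11,0],[4,-8,-6,11,0],[4,-12,-9,11,0],[4,-16,-12,11,0],[4,-20,-15,11,0],[4,-24,-17,11,0],[4,-26.5,-20,11,0]]'
python3 -m jog '[[8.5,0,0,0,0],[8.5,0,0,0,0]]'
python3 - <<'E'
from h import *
st(); c,im=snap('wrist','w6')
# search thermometer: predicted ends
for p in [(.4159,-.109,.007),(.4169,-.242,.006)]: print(proj(c,p))
E
```

```text
time: 12.9
eef_pos: [0.4141, -0.1489, 0.1175]
ee_rot: [[0.118, 0.993, 0.0], [0.993, -0.118, -0.0], [-0.0, 0.001, -1.0]]
contact_force: [1.4, -1.0, 0.8]
finger_gap: 0.0397
grasp_force: 0.0
time: 13.1
eef_pos: [0.4162, -0.1492, 0.1178]
ee_rot: [[0.121, 0.993, 0.002], [0.993, -0.121, -0.0], [-0.0, 0.002, -1.0]]
contact_force: [0.2, 1.0, 0.3]
finger_gap: 0.0674
grasp_force: 0.0
13.1 [ 0.4162 -0.1492  0.1178] yaw(y axis) -6.9 gap 0.0674 F [0.2 1.  0.3]
[244.71592242 139.72275339]
[264.44739906 287.07275253]
```

View pics/w6.png

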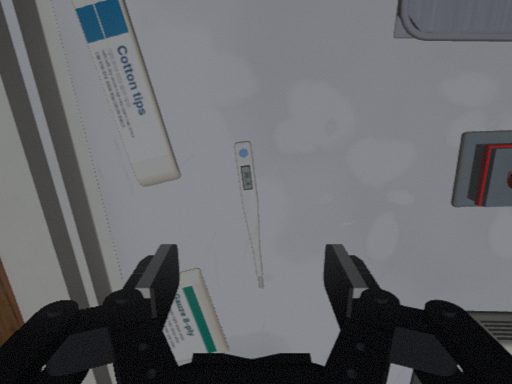

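Thermometer b runs from (242,141) to (261,287), within 2–3 px of the prediction. The key stand is at (490,170).

Run:
```python
from h import *
s=st(); c=cal('wrist')
A,B=ray(c,242,141,.007)[:2],ray(c,261.5,287,.006)[:2]; d=A-B
print((A+B)/2,np.linalg.norm(d),np.degrees(np.arctan2(d[1],d[0]))); print('shift cm',100*((A+B)/2-s['eef_pos'][:2]))
```

```text
13.15 [ 0.4167 -0.1486  0.1177] yaw(y axis) -6.8 gap 0.0747 F [0.2 0.  0.3]
[ 0.41444958 -0.17498838] 0.1317834657733346 90.34338267391043
shift cm [-0.22449162 -2.63962355]
```

```bash
python3 -m jog '[[3,-0.2,-2.6,-3,7],[3,-0.2,-2.6,-7,7],[3,-0.2,-2.6,-10,7],[3,-0.2,-2.6,-11.5,7],[3,-0.2,-2.6,-11.5,7],[0,-0.2,-2.6,-11.5,7],[0,-0.2,-2.6,-11.5,7],[0,-0.2,-2.6,-11.5,7],[0,-0.2,-2.6,-11.5,7],[0,-0.2,-2.6,-11.5,7]]'
```

```text
time: 14.15
eef_pos: [0.4145, -0.1746, 0.0023]
ee_rot: [[-0.004, 1.0, 0.0], [1.0, 0.004, 0.0], [0.0, 0.0, -1.0]]
contact_force: [1.1, -0.4, -0.1]
finger_gap: 0.0096
grasp_force: 58.5
```

```bash
python3 -m jog '[[0,0,0,5,0],[0,1,3,8.5,-7],[0,3,7.5,9,-7],[0,6,11.5,9,-7],[0,9.5,15,9,-7],[0,13,18.5,9,-7],[0,16.5,22,9,-7],[0,21,23,9,-7],[0,22.7,23,9,-7],[0,22.7,23,5,-7],[0,22.7,23,1.5,-7],[0,22.7,23,0.6,-7]]'
python3 -m jog '[[0,0,0,0,0],[2,0,0,-0.1,0],[2,0,0,-0.1,0],[2,0,0,-0.1,0],[2,0,0,5,0],[2,-1,-2,10,0],[2,-4,-4,15,0],[2,-8,-4,18,0],[2,-12,-4,21,0],[8.5,-12,-4,21,0],[8.5,-12,-4,21,0]]'
python3 - <<'E'
from h import *
st(); snap('wrist','w7')
E
```

```text
time: 15.35
eef_pos: [0.6387, 0.0553, 0.0045]
ee_rot: [[0.118, 0.993, -0.008], [0.993, -0.118, -0.0], [-0.001, -0.008, -1.0]]
contact_force: [-11.9, -0.8, 22.0]
finger_gap: 0.0092
grasp_force: 63.2
time: 16.45
eef_pos: [0.5213, 0.0152, 0.2225]
ee_rot: [[0.119, 0.993, 0.007], [0.993, -0.119, -0.0], [0.001, 0.007, -1.0]]
contact_force: [0.3, -0.2, -0.5]
finger_gap: 0.0482
grasp_force: 0.0
16.45 [0.5213 0.0152 0.2225] yaw(y axis) -6.8 gap 0.0482 F [ 0.3 -0.2 -0.5]
```

View pics/w7.png

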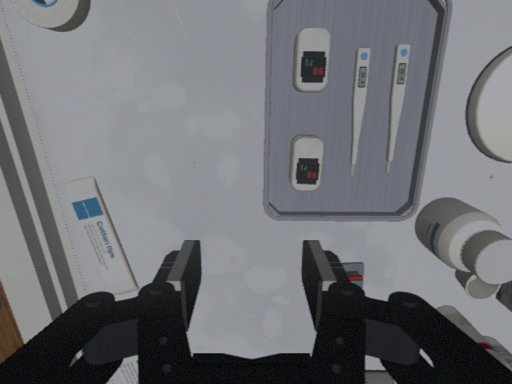

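All four items lie flat and side by side in the tray: oximeters at (313,58) and (307,163), thermometers at (361,110) and (399,108). Next I'll triangulate the lamp's blue grip.

```bash
cat >> h.py <<'E'
def blob(im,hl,hh,s=120,v=40,roi=None):
    h=cv2.cvtColor(im,cv2.COLOR_RGB2HSV); m=cv2.inRange(h,(hl,s,v),(hh,255,255))
    if roi: q=np.zeros_like(m); q[roi[2]:roi[3],roi[0]:roi[1]]=1; m*=q
    n,l,S,C=cv2.connectedComponentsWithStats(m); k=1+np.argmax(S[1:,4]); return C[k],S[k]
def tri(c1,p1,c2,p2):
    P=[]
    for (f,cx,cy,R,t),p in((c1,p1),(c2,p2)):
        d=R.T@np.array([(p[0]-cx)/f,(p[1]-cy)/f,1]);P.append((-R.T@t,d/np.linalg.norm(d)))
    A=sum(np.eye(3)-np.outer(d,d) for o,d in P); b=sum((np.eye(3)-np.outer(d,d))@o for o,d in P); return np.linalg.solve(A,b)
E
python3 - <<'E'
from h import *
a=cv2.imread('pics/sc0.png')[:,:,::-1]; b=cv2.imread('pics/si0.png')[:,:,::-1]
a,b=a.copy(),b.copy()
p,s1=blob(a,105,130,roi=(165,205,115,170)); q,s2=blob(b,105,130,roi=(210,250,215,265)); print(p,s1,q,s2); print(tri(cal('scene'),p,cal('side'),q),ray(cal('scene'),*p,.27),ray(cal('side'),*q,.27))
E
```

```text
[182.48863636 135.64772727] [179 128   8  16  88] [228.15306122 237.30102041] [224 226  10  23 196]
[0.55142003 0.33115948 0.2671958 ] [0.54732301 0.32692969 0.27      ] [0.55106891 0.33445429 0.27      ]
```

```bash
python3 -m jog '[[8.5,0,0,5,0],[8.5,0,4,9,0],[8.5,0,8,13.5,0],[8.5,0,12,14,0],[8.5,1,16,14,0],[8.5,2,20,14,0],[8.5,2.9,24,14,0],[8.5,2.9,28,14,0],[8.5,2.9,30,14,0],[8.5,2.9,30,14,0],[8.5,2.9,30,14,0]]'
python3 - <<'E'
from h import *
s=st(); c,im=snap('wrist','w8')
C,S=blob(im,105,130); print(C,S,'at .27:',ray(c,*C,.27))
print('exp top',proj(c,(.55,.33,.296)))
E
```

```text
time: 17.6
eef_pos: [0.551, 0.3158, 0.3558]
ee_rot: [[0.118, 0.993, -0.003], [0.993, -0.118, -0.002], [-0.002, -0.003, -1.0]]
contact_force: [-0.2, 0.5, -0.1]
finger_gap: 0.0849
grasp_force: 0.0
17.6 [0.551  0.3158 0.3558] yaw(y axis) -6.8 gap 0.0849 F [-0.2  0.5 -0.1]
[250.09100418 186.17887029] [233 169  35  35 956] at .27: [0.55083446 0.32562013 0.27      ]
exp top [247.74941071 191.44172533]
```

View pics/w8.png

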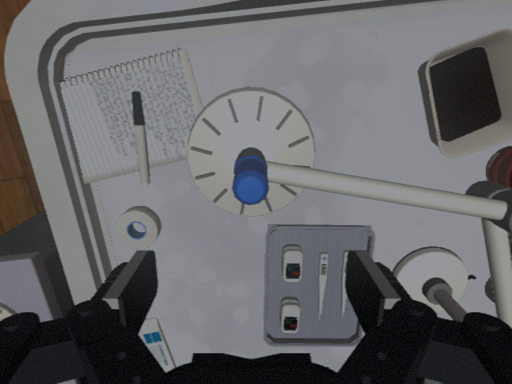

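The blue grip's top is at (251,184). The link runs right to the elbow at (500,205), clear of the fingers, and the items are still in the tray. I'll take the grip from above.

```bash
python3 -m jog '[[8.5,0.1,1.8,0,0],[8.5,0.1,1.8,-4,0],[8.5,0.1,1.8,-7,0],[8.5,0.1,1.8,-9.3,0],[8.5,0.1,1.8,-9.3,0],[1,0.1,1.8,-9.3,0],[1,0.1,1.8,-9.3,0],[1,0.1,1.8,-9.3,0],[1,0.1,1.8,-9.3,0],[1,0.1,1.8,-9.3,0]]'
```

```text
time: 18.65
eef_pos: [0.552, 0.3333, 0.267]
ee_rot: [[0.119, 0.993, 0.003], [0.993, -0.119, 0.001], [0.001, 0.003, -1.0]]
contact_force: [1.2, -0.9, 4.0]
finger_gap: 0.0233
grasp_force: 58.7
```

```bash
python3 -m jog '[[1,0.3,-1,0,0],[1,0.6,-2,0,0],[1,0.9,-3,0,0],[1,1.2,-4,0,0],[1,1.5,-5,0,0],[1,1.8,-6,0,0],[1,2.1,-7,0,0],[1,2.4,-8,0,0]]'
```

```text
time: 19.45
eef_pos: [0.5736, 0.2548, 0.267]
ee_rot: [[0.115, 0.993, -0.002], [0.993, -0.115, 0.003], [0.003, -0.002, -1.0]]
contact_force: [-7.7, 4.0, 6.7]
finger_gap: 0.0234
grasp_force: 59.5
```

Force is about 8 N, so the lamp is following. I'll continue.

```bash
python3 -m jog '[[1,0.4,-1.5,0,0],[1,0.8,-3,0,0],[1,1.2,-4.5,0,0],[1,1.6,-6,0,0],[1,2.0,-7.5,0,0],[1,2.4,-9,0,0],[1,2.8,-10.5,0,0],[1,3.2,-12,0,0],[1,3.6,-13.5,0,0],[1,4.0,-15,0,0]]'
python3 -m jog '[[1,0.4,-1.5,0,0],[1,0.8,-3,0,0],[1,1.2,-4.3,0,0],[1,1.4,-4.7,0,0],[1,1.4,-4.7,0,0],[1,1.4,-4.7,0,0]]'
```

```text
time: 20.45
eef_pos: [0.6156, 0.1049, 0.267]
ee_rot: [[0.115, 0.993, 0.003], [0.993, -0.115, 0.004], [0.004, 0.002, -1.0]]
contact_force: [0.0, 7.1, 5.6]
finger_gap: 0.0231
grasp_force: 58.5
time: 21.05
eef_pos: [0.63, 0.0557, 0.2671]
ee_rot: [[0.12, 0.993, 0.003], [0.993, -0.12, -0.001], [-0.0, 0.003, -1.0]]
contact_force: [1.4, -0.8, 5.1]
finger_gap: 0.0223
grasp_force: 58.2
```

```bash
python3 -m jog '[[8.5,0,0,0,0],[8.5,0,0,0,0],[8.5,0,0,0,0],[8.5,0,0,4,0],[8.5,0,0,9,0],[8.5,-1,-4,9,0],[8.5,-1.5,-8.5,9,0],[8.5,-2,-13,9,0],[8.5,-2.2,-17.5,9,0],[8.5,-2.4,-22,7,0],[8.5,-2.4,-23.5,3,0],[8.5,-2.4,-23.5,-1,0]]'
python3 -m jog '[[8.5,0,0,-5,0],[8.5,0,0,-8,0],[8.5,0,0,-9,0],[8.5,0,0,-9,0]]'
python3 - <<'E'
from h import *
s=st(); c,im=snap('wrist','w9')
a,ia=snap('scene','sc1'); b,ib=snap('side','si1')
p,s1=blob(ia,105,130,roi=(200,320,100,230)); q,s2=blob(ib,105,130,roi=(150,300,150,265)); print('lamp',tri(a,p,b,q),p,q)
import itertools
for z in (.068,):
  h=cv2.cvtColor(im,cv2.COLOR_RGB2HSV); m=cv2.inRange(h,(0,130,90),(8,255,255))|cv2.inRange(h,(172,130,90),(180,255,255))
  n,l,S,C=cv2.connectedComponentsWithStats(m)
  for k in np.argsort(-S[1:,4])[:4]+1: print(C[k],S[k],cv2.minAreaRect(np.argwhere(l==k)[:,::-1].astype(np.float32)))
E
```

```text
time: 22.25
eef_pos: [0.6051, -0.1817, 0.2541]
ee_rot: [[0.122, 0.992, 0.001], [0.992, -0.122, -0.001], [-0.001, 0.001, -1.0]]
contact_force: [1.1, 0.9, -0.6]
finger_gap: 0.085
grasp_force: 0.0
time: 22.65
eef_pos: [0.6047, -0.1783, 0.1636]
ee_rot: [[0.118, 0.993, -0.003], [0.993, -0.118, 0.001], [0.001, -0.003, -1.0]]
contact_force: [-0.1, 0.9, 1.4]
finger_gap: 0.0852
grasp_force: 0.0
22.65 [ 0.6047 -0.1783  0.1636] yaw(y axis) -6.8 gap 0.0852 F [-0.1  0.9  1.4]Traceback (most recent call last):
  File "<stdin>", line 4, in <module>
  File "h.py", line 20, in blob
    n,l,S,C=cv2.connectedComponentsWithStats(m); k=1+np.argmax(S[1:,4]); return C[k],S[k]
                                                     ~~~~~~~~~^^^^^^^^^
    return _wrapfunc(a, 'argmax', axis=axis, out=out, **kwds)
    return bound(*args, **kwds)
ValueError: attempt to get argmax of an empty sequence
```

View pics/w9.png

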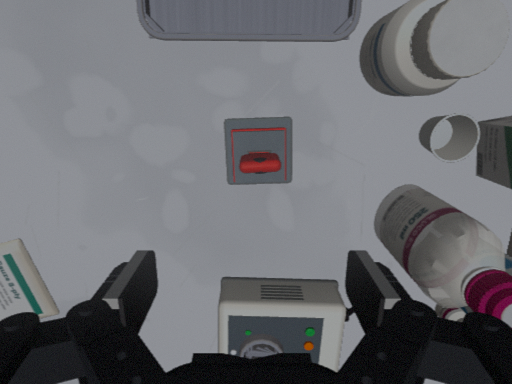

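The key head is at about (260,161), lying along the image's x, with its stand at (259,151). The control unit's switch is at (263,350), partly hidden.

```bash
cat > key.py <<'E'
from h import *
def reds(im,roi=None):
  h=cv2.cvtColor(im,cv2.COLOR_RGB2HSV); m=cv2.inRange(h,(0,130,50),(8,255,255))|cv2.inRange(h,(172,130,50),(180,255,255))
  if roi: q=np.zeros_like(m); q[roi[2]:roi[3],roi[0]:roi[1]]=1; m*=q
  m=cv2.morphologyEx(m,cv2.MORPH_OPEN,np.ones((4,4),np.uint8))
  n,l,S,C=cv2.connectedComponentsWithStats(m); k=np.argmax(S[1:,4])+1; return C[k],S[k],cv2.minAreaRect(np.argwhere(l==k)[:,::-1].astype(np.float32))
E
python3 - <<'E'
from key import *
s=st(); c=cal('wrist'); im=cv2.imread('pics/w9.png')[:,:,::-1].copy()
C,S,r=reds(im,(215,300,110,190)); print(C,S,r)
for z in(.055,.068): print(z,ray(c,*C,z))
# stand foot corners
P=[ray(c,*p,.006)[:2] for p in [(225,119),(291,117.5),(292,183),(228,185)]]; print(np.round(P,4),np.mean(P,0)); 
d=P[1]-P[0]; print(np.degrees(np.arctan2(d[1],d[0])), np.linalg.norm(d))
d=P[2]-P[3]; print(np.degrees(np.arctan2(d[1],d[0])))
b,ib=snap('side','si1')
try:
  q,s2=blob(ib,105,130,roi=(140,300,150,265)); print('lamp side',q,s2,ray(b,*q,.272))
except Exception as e: print(e)
E
```

```text
22.8 [ 0.6065 -0.1789  0.1685] yaw(y axis) -6.8 gap 0.0849 F [ 0.6 -0.  -0.6]
[261.43622921 165.39371534] [241 155  41  19 541] ((260.86602783203125, 163.9188690185547), (17.374889373779297, 40.222869873046875), 87.51044464111328)
0.055 [ 0.61701384 -0.1611366   0.055     ]
0.068 [ 0.61690275 -0.15810059  0.068     ]
[[ 0.5891 -0.1257]
 [ 0.649  -0.1314]
 [ 0.6449 -0.1934]
 [ 0.5832 -0.1881]] [ 0.61654463 -0.15963711]
-5.4661313598485455 0.06012449548801475
-4.916574961727315
lamp side [224.62015504 184.81395349] [221 176   8  19 129] [0.63023214 0.07482037 0.272     ]
```

```bash
python3 -m jog '[[8.5,0.2,0.3,0,8.5],[8.5,0.4,0.6,0,17],[8.5,0.6,0.9,0,25.5],[8.5,0.8,1.2,0,34],[8.5,1,1.5,0,42.5],[8.5,1,1.9,0,51],[8.5,1,1.9,0,59.5],[8.5,1,1.9,0,68],[8.5,1,1.9,0,76.5],[8.5,1,1.9,-2,85],[8.5,1,1.9,-4,92],[8.5,1,1.9,-5,92]]'
python3 -m jog '[[8.5,0,0,0,0],[8.5,0,0,0,0]]'
python3 - <<'E'
from key import *
s=st(); c,im=snap('wrist','w10')
C,S,r=reds(im); print(C,S,r)
for z in(.055,.062,.068): print(z,ray(c,*C,z))
p=proj(c,(.6167,-.159,.068)); print('expected',p)
a,ia=snap('scene','sc2')
try:
  q,s2=blob(ia,105,130,roi=(200,320,100,230)); print('lamp scene',q,s2,ray(a,*q,.27))
except Exception as e: print('no lamp in scene')
E
```

```text
time: 24.05
eef_pos: [0.6156, -0.1597, 0.1154]
ee_rot: [[-0.997, 0.083, 0.001], [0.083, 0.997, -0.0], [-0.001, -0.0, -1.0]]
contact_force: [0.3, -0.0, -0.3]
finger_gap: 0.0852
grasp_force: 0.0
time: 24.25
eef_pos: [0.6159, -0.1598, 0.1167]
ee_rot: [[-0.996, 0.086, 0.002], [0.086, 0.996, -0.001], [-0.002, -0.0, -1.0]]
contact_force: [-0.4, 0.4, -0.0]
finger_gap: 0.0849
grasp_force: 0.0
24.25 [ 0.6159 -0.1598  0.1167] yaw(y axis) 85.1 gap 0.0849 F [-0.4  0.4 -0. ]
[254.58484349 210.12685338] [248 188  14  46 607] ((254.5, 210.5), (45.0, 13.0), 90.0)
0.055 [ 0.61609723 -0.1566177   0.055     ]
0.062 [ 0.61344206 -0.15646851  0.062     ]
0.068 [ 0.61116621 -0.15634062  0.068     ]
expected [251.07749524 218.70174094]
no lamp in scene
```

```bash
python3 -m jog '[[8.5,0,-3,3,0],[8.5,-0.5,-7,5,0],[8.5,-1,-11.5,5,0],[8.5,-1.5,-16,5,0],[8.5,-1.5,-16,5,0],[8.5,-1.5,-16,5,0],[8.5,-1.5,-16,5,0]]'
python3 - <<'E'
from key import *
s=st(); c,im=snap('wrist','w11')
g=cv2.cvtColor(im,cv2.COLOR_RGB2GRAY)
print(np.round(np.column_stack([proj(c,(x,y,.066)) for x,y in [(.6,-.32),(.62,-.32),(.6,-.34)]]).T))
h=cv2.cvtColor(im,cv2.COLOR_RGB2HSV)
for n,a,b in[('green',(40,90,60),(85,255,255)),('orange',(5,140,120),(22,255,255)),('red',(0,140,60),(4,255,255))]:
  k,l,S,C=cv2.connectedComponentsWithStats(cv2.inRange(h,a,b))
  for i in range(1,k):
    if S[i,4]>12: print(n,C[i].round(1),S[i,4])
ci=cv2.HoughCircles(cv2.medianBlur(g,5),cv2.HOUGH_GRADIENT,1,20,param1=100,param2=25,minRadius=15,maxRadius=50); print(ci)
cv2.imwrite('pics/c3.png',cv2.resize(im[100:350,110:410,::-1],None,fx=2.4,fy=2.4,interpolation=cv2.INTER_CUBIC))
E
```

```text
time: 25.05
eef_pos: [0.6008, -0.3189, 0.1659]
ee_rot: [[-0.997, 0.084, 0.001], [0.084, 0.997, 0.0], [-0.001, 0.0, -1.0]]
contact_force: [-0.2, -0.2, -1.0]
finger_gap: 0.0849
grasp_force: 0.0
25.05 [ 0.6008 -0.3189  0.1659] yaw(y axis) 85.2 gap 0.0849 F [-0.2 -0.2 -1. ]
[[248. 192.]
 [251. 216.]
 [223. 194.]]
green [253.3 168.5] 34
green [252.5 234.8] 81
green [215.6 348. ] 202
orange [233.4 233.9] 74
red [410.8 158.9] 53
red [435.8 151.8] 19
red [451.8 152. ] 20
red [458.8 189.6] 294
red [405.2 178.7] 18
red [402.8 196.4] 17
red [221.9 329.4] 15
[[[481.5 291.5  37.4]
  [224.5 184.5  24.1]
  [510.5 319.5  47.2]
  [291.5 356.5  28.5]
  [345.5 350.5  25.7]
  [332.5 308.5  25.2]]]
```

View pics/c3.png

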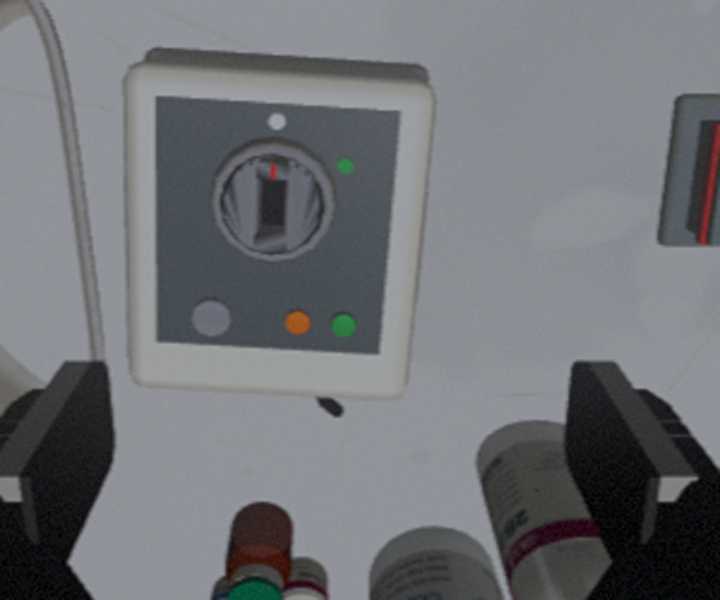

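The crop shows the bezel centred at (272,199), which is full-picture (224,183). Its slot points at the white mark (277,121), and the green mark is at (345,166). All is as described, with the switch off.

Run:
```python
from key import *
s=st(); c=cal('wrist'); f,cx,cy,R,t=c
e10=np.array([.6159,-.1598,.1167]); e11=np.array([.6005,-.3189,.1660]) 
e11=np.array(s['eef_pos']); c10=(f,cx,cy,R,t-R@(e10-e11))
print('key +x end',ray(c10,254.5,234,.068),'-x end',ray(c10,254.5,188,.068),ray(c10,254.5,188,.04),'lat',ray(c10,254.6,220,.068))
print('switch',ray(c,223.7,183.3,.063))
P=[ray(c,110+u/2.4,100+v/2.4,.055)[:2] for u,v in [(155,97),(400,112),(380,354),(157,341)]]
print(np.round(P,4),np.mean(P,0))
for a,b in((0,3),(1,2)): d=P[b]-P[a]; print('box x ang',np.degrees(np.arctan2(d[1],d[0])))
for a,b in((0,1),(3,2)): d=P[b]-P[a]; print('box y ang',np.degrees(np.arctan2(d[1],d[0])))
# stand in this view, scene key ang
w=ray(c,110+277/2.4,100+121/2.4,.055); print('white mark',w)
```

```text
25.1 [ 0.6009 -0.3185  0.1659] yaw(y axis) 85.3 gap 0.0851 F [-0.2 -0.4 -0.5]
key +x end [ 0.62725091 -0.15765218  0.068     ] -x end [ 0.59676307 -0.15525317  0.068     ] [ 0.60525156 -0.15564139  0.04      ] lat [ 0.61768325 -0.15683639  0.068     ]
switch [ 0.59243708 -0.33829413  0.063     ]
[[ 0.5573 -0.3733]
 [ 0.5686 -0.295 ]
 [ 0.6546 -0.3072]
 [ 0.6431 -0.3857]] [ 0.60591766 -0.34030448]
box x ang -8.228600666755424
box x ang -8.040577480930025
box y ang 81.80418677169138
box y ang 81.62974417550942
white mark [ 0.5682842  -0.33500289  0.055     ]
```

Run:
```python
from key import *
c=cal('wrist')
for z in (.004,.01):
  A,B=[ray(c,110+u/2.4,100+v/2.4,z)[:2] for u,v in((680,97),(660,244))]; d=B-A; d/=np.linalg.norm(d); n=np.array([-d[1],d[0]]); print(z,A,B,np.linalg.norm(B-A),'stand',(A+B)/2+.031*n,np.degrees(np.arctan2(d[1],d[0])))
```

```text
0.004 [ 0.58061594 -0.18357641] [ 0.64053824 -0.18881566] 0.060150911895904276 stand [ 0.61327724 -0.15531385] -4.996896575436565
0.01 [ 0.57949803 -0.18610126] [ 0.638236   -0.19123696] 0.05896206742936767 stand [ 0.61156717 -0.15778692] -4.996896575436542
```

```bash
python3 -m jog '[[8.5,0.5,4,0,0],[8.5,1,8.5,0,0],[8.5,1.5,13,0,0],[8.5,1.5,16.1,-2,0],[8.5,1.5,16.1,-6,0],[8.5,1.5,16.1,-10,0],[8.5,1.5,16.1,-12.5,0],[8.5,1.5,16.1,-12.5,0],[4,1.5,16.1,-12.5,0],[2.5,1.5,16.1,-12.5,0],[2.5,1.5,16.1,-12.5,0]]'
python3 -m jog '[[1.8,0,0,0,0],[0,0,0,0,0],[0,0,0,0,0],[0,0,0,0,0],[0,0,0,0,0]]'
```

```text
time: 26.2
eef_pos: [0.6168, -0.1589, 0.0432]
ee_rot: [[-0.996, 0.084, 0.004], [0.084, 0.997, -0.001], [-0.004, -0.001, -1.0]]
contact_force: [-0.9, -0.2, 0.1]
finger_gap: 0.0436
grasp_force: 0.0
time: 26.7
eef_pos: [0.6158, -0.159, 0.0412]
ee_rot: [[-0.996, 0.084, 0.001], [0.084, 0.996, -0.001], [-0.001, -0.001, -1.0]]
contact_force: [-0.4, -0.9, 4.5]
finger_gap: 0.0089
grasp_force: 60.8
```

```bash
python3 -m jog '[[0,0,0,3,0],[0,0,0,6,0],[0,0,0,8,0],[0,-0.5,-4.5,8,0],[0,-1,-9,8,0],[0,-1.5,-13.5,8,0],[0,-2.1,-18.2,8,-3],[0,-2.1,-18.2,8,-3],[0,-2.1,-18.2,8,-3]]'
python3 - <<'E'
from key import *
st(); b,ib=snap('side','si2'); a,ia=snap('scene','sc3'); c0=cv2.imread('pics/si0.png')[:,:,::-1].copy()
C0,S0=blob(c0,105,130,roi=(210,250,215,265)); C1,S1=blob(ib,105,130,roi=(140,300,150,265))
for C,S in((C0,S0),(C1,S1)): print(C,S,'c',ray(b,*C,.270),'top',ray(b,C[0],S[1],.296),'bot',ray(b,C[0],S[1]+S[3],.244))
try: q,s=blob(ia,105,130,s=100,v=30,roi=(200,330,90,230)); print(q,s,ray(a,*q,.27),tri(a,q,b,C1))
except Exception as e: print('scene none')
E
```

```text
time: 27.6
eef_pos: [0.5937, -0.3414, 0.1189]
ee_rot: [[-0.99, 0.138, -0.001], [0.138, 0.99, 0.002], [0.002, 0.001, -1.0]]
contact_force: [-0.1, -0.0, -0.7]
finger_gap: 0.009
grasp_force: 60.1
27.6 [ 0.5937 -0.3414  0.1189] yaw(y axis) 82.1 gap 0.009 F [-0.1 -0.  -0.7]
[228.15306122 237.30102041] [224 226  10  23 196] c [0.55106891 0.33445429 0.27      ] top [0.55216823 0.32624975 0.296     ] bot [0.54944295 0.34464374 0.244     ]
[224.54032258 184.88709677] [221 176   8  19 124] c [0.63146506 0.07148512 0.27      ] top [0.63147453 0.06714697 0.296     ] bot [0.62931062 0.08369936 0.244     ]
[254.73076923 148.34615385] [252 146   7   5  26] [0.65108128 0.08721162 0.27      ] [0.63386393 0.07662148 0.2771396 ]
```

The lamp reads about 10 mm from the tray centre, within the 30 mm allowed. Now I'll insert the key.

```bash
python3 -m jog '[[0,0,0,-1,0],[0,0,0,-1.8,0],[0,0,0,-2.2,0],[0,0,0,-2.5,0],[0,0,0,-2.8,0],[0,0,0,-3.0,0]]'
```

```text
time: 28.3
eef_pos: [0.5944, -0.3406, 0.0901]
ee_rot: [[-0.991, 0.136, 0.0], [0.136, 0.991, 0.0], [-0.0, 0.0, -1.0]]
contact_force: [0.4, -0.2, -1.0]
finger_gap: 0.0092
grasp_force: 60.1
```

```bash
python3 -m jog '[[0,0,0,-0.4,0],[0,0,0,-0.7,0],[0,0,0,-1.0,0],[0,0,0,-1.2,0],[0,0,0,-1.3,0],[0,0,0,-1.4,0],[0,0,0,-1.4,0]]'
```

```text
time: 29.0
eef_pos: [0.5952, -0.3409, 0.0773]
ee_rot: [[-0.991, 0.136, 0.002], [0.136, 0.991, -0.001], [-0.002, -0.001, -1.0]]
contact_force: [4.7, 0.5, 4.2]
finger_gap: 0.0091
grasp_force: 60.8
```

```bash
python3 -m jog '[[0,0.1,0,-0.1,0],[0,0.1,0,-0.2,0],[0,0.1,0,-0.2,0]]'
```

```text
time: 29.3
eef_pos: [0.5954, -0.3409, 0.0769]
ee_rot: [[-0.991, 0.136, 0.001], [0.136, 0.991, -0.001], [-0.001, -0.001, -1.0]]
contact_force: [-0.1, 1.0, 11.3]
finger_gap: 0.0092
grasp_force: 61.9
```

```bash
python3 -m jog '[[0,0,0,0.1,-5],[0,0,0,0.1,-10],[0,0,0,0.1,-15],[0,0,0,0.1,-20],[0,0,0,0.1,-25],[0,0,0,0.1,-30]]'
python3 -c "
from h import *
s=st(); print(s['moment'])"
```

```text
time: 29.9
eef_pos: [0.5952, -0.3415, 0.0771]
ee_rot: [[-0.788, 0.616, 0.001], [0.616, 0.788, -0.002], [-0.002, -0.001, -1.0]]
contact_force: [-0.1, -1.5, 7.8]
finger_gap: 0.0094
grasp_force: 61.4
29.9 [ 0.5952 -0.3415  0.0771] yaw(y axis) 52.0 gap 0.0094 F [-0.1 -1.5  7.8]
[-0.25311781 -0.12850315  0.07948039]
```

Forces are low, so it turns well. I'll go on to 80 degrees.

```bash
python3 -m jog '[[0,0,0,0,-6],[0,0,0,0,-12],[0,0,0,0,-18],[0,0,0,0,-24],[0,0,0,0,-30],[0,0,0,0,-36],[0,0,0,0,-42],[0,0,0,0,-48],[0,0,0,0,-51],[0,0,0,0,-51]]'
python3 -c "
from h import *
s=st(); print(s['moment'])"
```

```text
time: 30.9
eef_pos: [0.5942, -0.3417, 0.077]
ee_rot: [[-0.019, 1.0, -0.002], [1.0, 0.019, -0.002], [-0.002, -0.002, -1.0]]
contact_force: [-2.1, -1.7, 9.0]
finger_gap: 0.0091
grasp_force: 61.6
30.9 [ 0.5942 -0.3417  0.077 ] yaw(y axis) 1.1 gap 0.0091 F [-2.1 -1.7  9. ]
[-0.16158862  0.50357019  0.2016002 ]
```

```bash
R='[[0,0,0,0,0]]'; for i in 1 2 3 4; do python3 -m jog '[[0,0,0,0,0],[0,0,0,0,0],[0,0,0,0,0],[0,0,0,0,0],[0,0,0,0,0],[0,0,0,0,0],[0,0,0,0,0],[0,0,0,0,0],[0,0,0,0,0],[0,0,0,0,0],[0,0,0,0,0],[0,0,0,0,0]]' >/dev/null; done
python3 - <<'E'
from key import *
s=st(); b,ib=snap('side','si3'); a,ia=snap('scene','sc4'); c,iw=snap('wrist','w12')
o=cv2.imread('pics/si2.png')[:,:,::-1].astype(int); d=ib.astype(int)-o
print('diff under lamp',[np.round(d[r0:r1,q0:q1].mean((0,1)),1) for r0,r1,q0,q1 in [(200,230,195,215),(225,260,200,260)]])
# green mark / key red blob in wrist
C,S,r=reds(iw,(150,350,100,330)); print('key',C,S,r)
h=cv2.cvtColor(iw,cv2.COLOR_RGB2HSV); k,l,S,C=cv2.connectedComponentsWithStats(cv2.inRange(h,(40,90,60),(85,255,255)))
print([(C[i].round(0),S[i,4]) for i in range(1,k) if S[i,4]>12])
# items: white blobs in tray in side view
d=np.abs(ib.astype(int)-cv2.imread('pics/si0.png')[:,:,::-1]).max(2)>60; n,l,S,C=cv2.connectedComponentsWithStats(d.astype('uint8'))
print([(C[i].round(0),S[i,4]) for i in range(1,n) if S[i,4]>25])
E
```

```text
35.7 [ 0.5942 -0.3417  0.077 ] yaw(y axis) 1.2 gap 0.0093 F [-2.5 -1.1  9.1]
diff under lamp [array([0.8, 0.8, 0.8]), array([0.8, 0.8, 0.9])]
key [251.9838289 264.7219614] [ 240  220   25   91 1917] ((252.0, 265.0), (90.0, 24.0), 90.0)
[(array([234., 190.]), np.int32(80)), (array([342., 202.]), np.int32(221)), (array([ 16., 337.]), np.int32(19)), (array([ 22., 340.]), np.int32(18))]
[(array([432., 128.]), np.int32(13340)), (array([270.,  89.]), np.int32(492)), (array([268., 108.]), np.int32(53)), (array([265., 133.]), np.int32(44)), (array([495., 223.]), np.int32(2007)), (array([265., 167.]), np.int32(511)), (array([223., 191.]), np.int32(275)), (array([420., 203.]), np.int32(185)), (array([165., 224.]), np.int32(363)), (array([217., 209.]), np.int32(153)), (array([305., 207.]), np.int32(63)), (array([189., 209.]), np.int32(77)), (array([205., 206.]), np.int32(33)), (array([421., 213.]), np.int32(317)), (array([470., 210.]), np.int32(26)), (array([231., 255.]), np.int32(1619)), (array([209., 219.]), np.int32(33)), (array([150., 232.]), np.int32(155)), (array([439., 237.]), np.int32(714)), (array([418., 231.]), np.int32(81)), (array([191., 240.]), np.int32(66)), (array([413., 257.]), np.int32(1056)), (array([249., 244.]), np.int32(29)), (array([206., 253.]), np.int32(30)), (array([476., 254.]), np.int32(156)), (array([293., 266.]), np.int32(42)), (array([413., 291.]), np.int32(1485)), (array([293., 275.]), np.int32(82)), (array([221., 285.]), np.int32(86))]
```

It has been on for about 5 s with the moment against the stop. Now I'll turn it back past off.

```bash
python3 -m jog '[[0,0,0,0,8],[0,0,0,0,16],[0,0,0,0,24],[0,0,0,0,32],[0,0,0,0,40],[0,0,0,0,48],[0,0,0,0,56],[0,0,0,0,64],[0,0,0,0,72],[0,0,0,0,80],[0,0,0,0,88],[0,0,0,0,94]]'
python3 -c "
from h import *
s=st(); print(s['moment'])"
python3 -m jog '[[0,0,0,0,3],[0,0,0,0,6],[0,0,0,0,7],[0,0,0,0,7]]'
python3 -c "
from h import *
s=st(); print(s['moment'],s['joint_positions'])"
```

```text
time: 37.05
eef_pos: [0.5956, -0.3402, 0.0771]
ee_rot: [[-0.995, -0.096, 0.001], [-0.096, 0.995, 0.0], [-0.001, 0.0, -1.0]]
contact_force: [0.4, 2.8, 8.7]
finger_gap: 0.0089
grasp_force: 61.5
37.05 [ 0.5956 -0.3402  0.0771] yaw(y axis) 95.5 gap 0.0089 F [0.4 2.8 8.7]
[ 0.55709075 -0.25169227 -0.10807225]
time: 37.45
eef_pos: [0.5956, -0.34, 0.077]
ee_rot: [[-0.977, -0.212, 0.001], [-0.212, 0.977, 0.001], [-0.001, 0.0, -1.0]]
contact_force: [1.6, 3.0, 8.3]
finger_gap: 0.0092
grasp_force: 61.5
37.45 [ 0.5956 -0.34    0.077 ] yaw(y axis) 102.2 gap 0.0092 F [1.6 3.  8.3]
[ 0.66412404 -0.21371511 -0.21260598] [-5.68765239e-01  3.42774650e-01  1.21639236e+00  1.07104755e-03
  1.58205308e+00 -2.35319348e+00]
```

Moment −0.21 against the off stop. I'll recentre the key, pull it out and carry it back over the stand.

```bash
python3 -m jog '[[0,0,0,0,-8],[0,0,0,0,-16],[0,0,0,0,-20],[0,0,0,0,-20],[0,0,0,1.5,-20],[0,0,0,3.5,-20],[0,0,0,5,-20],[0,0.5,4.5,5,-19],[0,1,9,5,-18],[0,1.5,13.5,5,-17],[0,2,18.1,5,-17],[0,2,18.1,5,-17]]'
python3 -m jog '[[0,0,0,0,0],[0,0,0,0,0]]'
```

```text
time: 38.65
eef_pos: [0.6153, -0.154, 0.125]
ee_rot: [[-0.997, 0.078, -0.002], [0.078, 0.997, 0.003], [0.002, 0.002, -1.0]]
contact_force: [0.2, 0.4, 0.0]
finger_gap: 0.0088
grasp_force: 60.2
time: 38.85
eef_pos: [0.6149, -0.1606, 0.125]
ee_rot: [[-0.996, 0.084, -0.001], [0.084, 0.996, -0.0], [0.001, -0.001, -1.0]]
contact_force: [-0.2, 0.2, 0.1]
finger_gap: 0.0096
grasp_force: 60.2
```

```bash
python3 -m jog '[[0,0.1,0.1,-2.5,0],[0,0.1,0.1,-4.5,0],[0,0.1,0.1,-6,0],[0,0.1,0.1,-6.6,0],[0,0.1,0.1,-6.9,0],[0,0.1,0.1,-7.2,0]]'
python3 -m jog '[[0,0,0,-0.3,0],[0,0,0,-0.6,0],[0,0,0,-0.9,0],[0,0,0,-1.1,0],[0,0,0,-1.3,0],[0,0,0,-1.3,0]]'
```

```text
time: 39.45
eef_pos: [0.6168, -0.1592, 0.0541]
ee_rot: [[-0.996, 0.084, 0.001], [0.084, 0.996, -0.0], [-0.001, -0.0, -1.0]]
contact_force: [-0.4, 0.8, -0.4]
finger_gap: 0.0089
grasp_force: 60.1
time: 40.05
eef_pos: [0.6165, -0.1586, 0.0412]
ee_rot: [[-0.997, 0.084, 0.001], [0.084, 0.997, -0.0], [-0.001, -0.0, -1.0]]
contact_force: [-2.2, 0.5, 3.0]
finger_gap: 0.0087
grasp_force: 60.8
```

```bash
python3 -m jog '[[0,0,0,-0.1,0],[0,0,0,-0.2,0],[0,0,0,-0.2,0]]'
python3 -m jog '[[2.5,0,0,0.2,0],[4,0,0,0.2,0],[4,0,0,0.2,0],[4,0,0,0.2,0],[4,0,0,4,0],[5,0,0,8,0],[8.5,0,0,13,0],[8.5,0,0,18,0],[8.5,0,0,23,0],[8.5,0,0,28,0],[8.5,0,0,32,0],[8.5,0,0,32,0]]'
```

```text
time: 40.35
eef_pos: [0.6167, -0.1587, 0.041]
ee_rot: [[-0.996, 0.084, 0.002], [0.084, 0.996, -0.001], [-0.002, -0.0, -1.0]]
contact_force: [-4.7, 2.1, 11.1]
finger_gap: 0.0091
grasp_force: 61.9
time: 41.55
eef_pos: [0.6169, -0.1588, 0.3666]
ee_rot: [[-0.996, 0.084, 0.012], [0.084, 0.996, -0.004], [-0.012, -0.003, -1.0]]
contact_force: [0.2, -0.2, 0.5]
finger_gap: 0.0849
grasp_force: 0.0
```

```bash
python3 -m jog '[[8.5,0,4,0,0],[8.5,0,8.5,0,0],[8.5,0,13,0,0],[8.5,0,17.5,0,0],[8.5,1,21.5,0,0],[8.5,1,21.5,0,0],[8.5,1,21.5,0,0]]'
python3 - <<'E'
from h import *
s=st(); c,im=snap('wrist','w13'); C,S=blob(im,105,130,roi=(150,350,80,320)); print(C,S)
for z in(.27,.285,.296): print(ray(c,*C,z))
E
```

```text
time: 42.25
eef_pos: [0.6265, 0.0572, 0.357]
ee_rot: [[-0.997, 0.082, -0.002], [0.082, 0.997, -0.0], [0.002, -0.001, -1.0]]
contact_force: [0.6, -0.4, 0.2]
finger_gap: 0.0849
grasp_force: 0.0
42.25 [0.6265 0.0572 0.357 ] yaw(y axis) 85.3 gap 0.0849 F [ 0.6 -0.4  0.2]
[268.10194731 212.09621993] [252 196  34  33 873]
[0.63827005 0.06983668 0.27      ]
[0.63248385 0.06947814 0.285     ]
[0.62824064 0.0692152  0.296     ]
```

```bash
python3 -m jog '[[8.5,0.4,1.1,0,0],[8.5,0.4,1.1,-4,0],[8.5,0.4,1.1,-7,0],[8.5,0.4,1.1,-9.1,0],[8.5,0.4,1.1,-9.1,0],[1,0.4,1.1,-9.1,0],[1,0.4,1.1,-9.1,0],[1,0.4,1.1,-9.1,0],[1,0.4,1.1,-9.1,0],[1,0.4,1.1,-9.1,0]]'
```

```text
time: 43.3
eef_pos: [0.6308, 0.0675, 0.269]
ee_rot: [[-0.996, 0.084, 0.003], [0.084, 0.997, 0.0], [-0.003, 0.001, -1.0]]
contact_force: [-0.8, 0.5, 5.2]
finger_gap: 0.0232
grasp_force: 58.9
```

```bash
python3 -m jog '[[1,-0.3,1,0,0],[1,-0.7,2.4,0,0],[1,-1.1,3.8,0,0],[1,-1.5,5.2,0,0],[1,-1.9,6.6,0,0],[1,-2.3,8,0,0],[1,-2.7,9.4,0,0],[1,-3.1,10.8,0,0],[1,-3.5,12.2,0,0],[1,-3.9,13.6,0,0]]'
python3 -m jog '[[1,-0.4,1.4,0,0],[1,-0.8,2.8,0,0],[1,-1.2,4.2,0,0],[1,-1.6,5.6,0,0],[1,-2.0,7,0,0],[1,-2.4,8.4,0,0],[1,-2.8,9.8,0,0],[1,-3.2,11.2,0,0],[1,-3.6,12.4,0,0],[1,-4,13,0,0],[1,-4,13,0,0]]'
```

```text
time: 44.3
eef_pos: [0.5915, 0.202, 0.2688]
ee_rot: [[-0.996, 0.087, 0.002], [0.087, 0.996, -0.003], [-0.002, -0.002, -1.0]]
contact_force: [0.0, -4.7, 5.6]
finger_gap: 0.0235
grasp_force: 58.5
time: 45.4
eef_pos: [0.5506, 0.3344, 0.2669]
ee_rot: [[-0.997, 0.082, -0.001], [0.082, 0.997, -0.0], [0.001, -0.0, -1.0]]
contact_force: [0.1, -0.3, -0.2]
finger_gap: 0.0098
grasp_force: 0.0
```

The grip slipped out during the second leg. I'll rise and find the lamp.

```bash
python3 -m jog '[[1,0,0,4,0],[1,0,0,9,0],[8.5,0,-3,9,0],[8.5,0,-6,9,0],[8.5,0,-6,9,0],[8.5,0,-6,9,0]]'
python3 - <<'E'
from h import *
s=st(); c,im=snap('wrist','w14')
a,ia=snap('scene','sc5'); b,ib=snap('side','si5')
for n,k,i,roi in(('w',c,im,(100,512,0,384)),('sc',a,ia,(150,320,90,230)),('si',b,ib,(140,300,150,290))):
  try: C,S=blob(i,105,130,roi=roi); print(n,C,S,ray(k,*C,.28 if n=='w' else .27))
  except Exception as e: print(n,'none')
E
```

```text
time: 46.0
eef_pos: [0.5516, 0.2726, 0.3574]
ee_rot: [[-0.996, 0.085, 0.0], [0.085, 0.996, 0.0], [-0.0, 0.0, -1.0]]
contact_force: [-0.1, 0.6, -0.3]
finger_gap: 0.0677
grasp_force: 0.0
46.0 [0.5516 0.2726 0.3574] yaw(y axis) 85.1 gap 0.0677 F [-0.1  0.6 -0.3]
w [289.55012225 251.47432763] [273 232  33  36 818] [0.59250628 0.29883774 0.28      ]
sc [196.97468354 134.79746835] [194 128   7  15  79] [0.58409352 0.29366691 0.27      ]
si [217.01648352 228.76923077] [213 218  10  22 182] [0.58728638 0.30283903 0.27      ]
```

The lamp is at about (0.588, 0.299), some 50 mm short. I'll regrip with the fingers closing along the remaining direction.

```bash
python3 -m jog '[[8.5,1,0.6,0,8.5],[8.5,2,1.2,0,17],[8.5,3,2,0,25.5],[8.5,3.6,2.6,0,34],[8.5,3.6,2.6,0,42.5],[8.5,3.6,2.6,-2,50],[8.5,3.6,2.6,-6,50],[8.5,3.6,2.6,-9.2,50],[8.5,3.6,2.6,-9.2,50],[1,3.6,2.6,-9.2,50],[1,3.6,2.6,-9.2,50],[1,3.6,2.6,-9.2,50]]'
python3 -m jog '[[1,0,0,0,0],[1,0,0,0,0],[1,0,0,0,0]]'
```

```text
time: 47.35
eef_pos: [0.5881, 0.2998, 0.2686]
ee_rot: [[-0.704, -0.71, 0.005], [-0.71, 0.704, 0.002], [-0.005, -0.002, -1.0]]
contact_force: [1.0, 0.0, 0.4]
finger_gap: 0.0435
grasp_force: 0.0
time: 47.65
eef_pos: [0.5885, 0.2992, 0.2679]
ee_rot: [[-0.705, -0.709, 0.005], [-0.709, 0.705, 0.002], [-0.005, -0.003, -1.0]]
contact_force: [2.7, -1.0, 5.8]
finger_gap: 0.0237
grasp_force: 59.0
```

```bash
python3 -m jog '[[1,-0.5,0.5,0,0],[1,-1,1,0,0],[1,-1.5,1.5,0,0],[1,-2,2,0,0],[1,-2.5,2.5,0,0],[1,-3,2.9,0,0],[1,-3.5,3.3,0,0],[1,-3.8,3.5,0,0],[1,-3.8,3.5,0,0],[1,-3.8,3.5,0,0]]'
```

```text
time: 48.65
eef_pos: [0.5516, 0.3322, 0.2678]
ee_rot: [[-0.708, -0.706, 0.006], [-0.706, 0.708, -0.001], [-0.004, -0.005, -1.0]]
contact_force: [6.6, -5.8, 6.3]
finger_gap: 0.0234
grasp_force: 59.3
```

Held at the parking place. I'll release, rise, back off, and check everything.

```bash
python3 -m jog '[[8.5,0,0,0,0],[8.5,0,0,0,0],[8.5,0,0,0,0],[8.5,0,0,4,0],[8.5,0,0,9,0],[8.5,-1,-4,9,-8],[8.5,-2,-8,9,-16],[8.5,-3,-12,9,-24],[8.5,-5,-16,9,-32],[8.5,-6,-20,9,-40],[8.5,-7,-24,9,-48],[8.5,-7,-28,9,-50]]'
python3 - <<'E'
from key import *
s=st(); c,im=snap('wrist','w15'); a,ia=snap('scene','sc6'); b,ib=snap('side','si6')
for n,k,i,roi in(('sc',a,ia,(150,320,90,230)),('si',b,ib,(140,300,150,290))):
  try: C,S=blob(i,105,130,roi=roi); print(n,C,S,ray(k,*C,.27))
  except Exception: print(n,'none')
# key position: side image red near (250,211), before vs now
o=cv2.imread('pics/si0.png')[:,:,::-1].copy()
for i in(o,ib): print('key side',reds(i,(235,270,200,225))[:2])
# tray: predicted pixels & white blobs inside
T=lambda x,y,z:(0.630+.993*x+.12*y,.057-.12*x+.993*y,z)
for k,i,n in((b,ib,'side'),(c,im,'wrist')):
  poly=np.array([proj(k,T(x,y,.01)) for x,y in[(-.078,-.107),(.078,-.107),(.078,.107),(-.078,.107)]]); m=np.zeros(i.shape[:2],'uint8'); cv2.fillPoly(m,[poly.astype(int)],1); print(n,poly.round().tolist())
  h=cv2.cvtColor(i,cv2.COLOR_RGB2HSV); g=i.min(2).astype(int); thr=np.median(g[m>0])+35; w=((g>thr)&(m>0)).astype('uint8')
  N,l,S,C=cv2.connectedComponentsWithStats(w)
  for q in range(1,N):
    if S[q,4]>15:
      p=ray(k,*C[q],.02); print(C[q].round(),S[q].tolist(),'world',p.round(3))
E
```

```text
time: 49.85
eef_pos: [0.4781, 0.0534, 0.3559]
ee_rot: [[-0.996, 0.087, 0.001], [0.087, 0.996, 0.0], [-0.001, 0.0, -1.0]]
contact_force: [1.8, 0.1, -0.1]
finger_gap: 0.0849
grasp_force: 0.0
49.85 [0.4781 0.0534 0.3559] yaw(y axis) 85.0 gap 0.0849 F [ 1.8  0.1 -0.1]
sc [182.02564103 135.16666667] [179 128   7  16  78] [0.54839702 0.3305223  0.27      ]
si [227.68 237.99] [223 227  11  23 200] [0.55139895 0.33752718 0.27      ]
key side (array([250.94545455, 213.56363636]), array([248, 210,   7,   8,  55], dtype=int32))
key side (array([249.98039216, 214.56862745]), array([247, 211,   7,   8,  51], dtype=int32))
side [[264.0, 243.0], [220.0, 235.0], [192.0, 273.0], [241.0, 283.0]]
[217. 244.] [212, 242, 11, 5, 35] world [0.684 0.007 0.02 ]
[247. 248.] [243, 246, 9, 5, 25] world [0.587 0.012 0.02 ]
[228. 267.] [205, 254, 48, 27, 751] world [0.617 0.121 0.02 ]
wrist [[194.0, 187.0], [196.0, 275.0], [321.0, 279.0], [331.0, 192.0]]
[213. 211.] [211, 205, 8, 15, 39] world [ 0.578 -0.014  0.02 ]
[238. 214.] [227, 206, 19, 17, 180] world [0.585 0.025 0.02 ]
[280. 214.] [278, 207, 8, 17, 47] world [0.592 0.09  0.02 ]
[305. 216.] [294, 208, 19, 17, 184] world [0.598 0.129 0.02 ]
[257. 241.] [227, 239, 50, 6, 166] world [0.635 0.05  0.02 ]
[291. 243.] [288, 240, 8, 6, 23] world [0.643 0.104 0.02 ]
[292. 274.] [288, 273, 11, 5, 21] world [0.7   0.104 0.02 ]
[260. 276.] [231, 274, 46, 4, 105] world [0.699 0.05  0.02 ]
```

Lamp and key are back. One thermometer reads nearer the far wall than where I laid it, so I'll measure it from closer above.

```bash
python3 -m jog '[[8.5,4.5,0,0,0],[8.5,9,0,-1,0],[8.5,13,0,-3,0],[8.5,17,0,-5,0],[8.5,17,0,-5,0],[8.5,17,0,-5,0]]'
python3 - <<'E'
from key import *
s=st(); k,i=snap('wrist','w16')
T=lambda x,y,z:(0.630+.993*x+.12*y,.057-.12*x+.993*y,z)
def inv(p): d=np.array(p[:2])-[.630,.057]; return round(.993*d[0]-.12*d[1],4),round(.12*d[0]+.993*d[1],4)
poly=np.array([proj(k,T(x,y,.0185)) for x,y in[(-.095,-.125),(.095,-.125),(.095,.125),(-.095,.125)]]); print('outline',poly.round().tolist())
m=np.zeros(i.shape[:2],'uint8'); cv2.fillPoly(m,[poly.astype(int)],1)
g=i.min(2).astype(int); w=((g>np.median(g[m>0])+30)&(m>0)).astype('uint8')
N,l,S,C=cv2.connectedComponentsWithStats(w)
for q in range(1,N):
  if S[q,4]>30:
    r=cv2.minAreaRect(np.argwhere(l==q)[:,::-1].astype(np.float32)); p=ray(k,*r[0],.012); print(S[q].tolist(),[np.round(x,1) for x in r],'tray xy',inv(p))
print('profile down the columns (tray x) at tray y=-.03 and .02')
for y in(-.03,.02):
  print([int(g[int(round(v)),int(round(u))]) for u,v in [proj(k,T(x,y,.012)) for x in np.arange(0,.104,.003)]])
E
```

```text
time: 50.6
eef_pos: [0.6498, 0.056, 0.3016]
ee_rot: [[-0.997, 0.082, -0.006], [0.082, 0.997, 0.0], [0.006, -0.0, -1.0]]
contact_force: [-1.0, 0.0, 0.2]
finger_gap: 0.0851
grasp_force: 0.0
50.6 [0.6498 0.056  0.3016] yaw(y axis) 85.3 gap 0.0851 F [-1.   0.   0.2]
outline [[149.0, 53.0], [156.0, 202.0], [338.0, 209.0], [356.0, 62.0]]
[149, 53, 208, 157, 3623] [array([249.3, 131.6]), array([207.3, 149.4]), np.float64(2.5)] tray xy (np.float64(-0.0055), np.float64(-0.0011))
[187, 88, 44, 25, 481] [array([208.4, 100.1]), array([43.8, 23.5]), np.float64(3.6)] tray xy (np.float64(-0.0432), np.float64(-0.0547))
[270, 91, 45, 25, 472] [array([291.9, 103.5]), array([43.9, 23.5]), np.float64(2.9)] tray xy (np.float64(-0.0433), np.float64(0.0518))
[208, 141, 89, 9, 417] [array([252., 145.]), array([ 8., 88.]), np.float64(90.0)] tray xy (np.float64(0.0118), np.float64(0.0031))
[212, 187, 85, 8, 375] [array([254. , 190.5]), array([ 7., 84.]), np.float64(90.0)] tray xy (np.float64(0.0746), np.float64(0.0084))
profile down the columns (tray x) at tray y=-.03 and .02
[101, 105, 92, 142, 145, 91, 104, 103, 105, 103, 104, 104, 107, 104, 103, 106, 103, 104, 105, 106, 105, 104, 107, 108, 94, 135, 146, 71, 97, 107, 127, 147, 145, 148, 148]
[103, 97, 145, 144, 144, 145, 109, 100, 105, 102, 104, 101, 105, 108, 105, 103, 103, 104, 101, 104, 109, 105, 91, 136, 147, 146, 146, 111, 87, 106, 119, 147, 148, 147, 148]
```

Run:
```python
from h import *
b=cal('side')
T=lambda x,y,z:(0.630+.993*x+.12*y,.057-.12*x+.993*y,z)
print('px at old pos ends',[proj(b,T(.052,y,.012)).round() for y in(-.06,-.03,0,.03)],'new',[proj(b,T(.073,y,.012)).round() for y in(-.06,-.03,0,.03)])
for n in('si1','si2','si3','si5','si6'):
  i=cv2.imread(f'pics/{n}.png').min(2); print(n); print(i[238:252:2,200:232:2])
```

```text
px at old pos ends [array([222., 244.]), array([218., 249.]), array([214., 254.]), array([211., 259.])] new [array([216., 243.]), array([212., 248.]), array([208., 253.]), array([204., 258.])]
si1
[[232 232 232 232 229 230 228 172 105 106 158 160 160 159 160 150]
 [233 233 232 233 233 231 185 100  99 158 164 163 163 161 163 163]
 [231 233 233 233 232 217 125 100 147 166 164 164 162 162 164 162]
 [231 232 232 233 222 151 129 167 162 166 161 161 164 163 162 161]
 [231 233 231 223 170 124 191 144 162 161 162 162 165 167 162 162]
 [232 233 229 187 114 196 142 163 162 160 164 165 161 163 159 170]
 [232 232 198 128 178 201 159 164 162 160 161 159 164 161 160 195]]
si2
[[228 227 229 225 227 226 225 166 102 105 152 154 154 153 152 146]
 [226 226 228 229 228 225 179  97  94 155 159 156 158 160 158 156]
 [228 228 229 228 228 210 120 101 144 161 157 157 156 158 162 159]
 [229 228 229 230 217 148 122 161 161 160 157 155 159 159 159 158]
 [230 229 228 219 166 119 186 142 160 157 155 157 159 157 157 157]
 [228 228 224 185 111 193 135 159 156 155 158 156 158 157 155 163]
 [228 226 196 121 169 194 1
[... 762 characters left out ...]
 65  71 214 222 222 207]
 [233 231 224 221 220 227 216  79  71  69  66  72 229 232 229 217]
 [220 184 154 227 233 233 228  87  74  68  66  69 213 237 233 230]
 [176 222 228 232 234 239 237 142  74  71  72 125 235 237 237 235]]
si6
[[245 244 238 232 233 235 233 174 108 115 164 143  15  22  17  21]
 [227 238 241 244 244 239 224 135 110 167 168 145  36  12  16  22]
 [161 184 212 226 237 242 245 242 237 208 185 158  41  19  22  13]
 [204 157 140 155 185 208 224 234 241 244 243 233  67  21  19  20]
 [236 236 233 200 125 126 151 180 204 222 232 226  31  22  20  20]
 [237 236 233 194 117 199 132 132 131 146 174 172  54  38  34  32]
 [237 236 209 129 186 207 167 170 163 156 131 118  73  71  73  70]]
```

The side pictures from before, during and after the lamp was on show that thermometer already at the far wall by t = 23 s and unmoved since. It is flat and inside the limits, so step 2 held. I'll hand in.

```bash
python3 -c "
from workcell import job
print(job.job_done())"
```

```text
the job is handed in; nothing more can be done
None
```

The job is handed in, but the result was not reported back, and I never saw the lamp light or read the switch angle directly. The two oximeters and two thermometers lie flat in the tray, the key was held on for about 5 s and turned back to the off stop, the key is back down in its stand, and the lamp is parked within about 5 mm of where it started.

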